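Aim the waste elbow and lock it

ROBOT

A 7-joint arm with a two-finger parallel gripper is mounted at the origin on the work surface. World frame = base frame: x ahead of the robot, y to its left, z up, the work surface at z = 0. Lengths are in m, angles in rad, forces in N, time in s.
With the tool pointing down it reaches from about 0.4 to 0.85 m from the base axis. Payload 4.5 kg.
Tool frame: the origin (TCP) lies midway between the tips of the shut fingers; the grasp point (between the pads) lies 19 mm behind it; z points along the fingers, y is the direction in which the jaws open and shut (so a half turn about z gives the same grasp; the last joint's range is limited). The gripper opens to 88 mm and grips with 3 to 60 N. Pads are 18 mm wide; open, the fingers measure 123 mm over their backs; the gripper's body (75 mm by 187 mm) begins 45 mm behind the grasp point.
Start: joints at [1.239, 0.689, -0.195, 1.565, 0.157, 0.902, -0.215], TCP at [0.224, -0.584, 0.239] pointing down, gripper open.
Joint ranges: [-3.01, 3.01], [-0.46, 2.08], [-1.47, 1.51], [0.13, 2.56], [-1, 4.14], [0.04, 2.09], [-2.66, 2.66]. Speed limits (rad/s): [2.57, 2.57, 3.14, 3.14, 3.14, 3.14, 3.14].

INTERFACE

Orientations are given as a unit quaternion [x, y, z, w].
In Python, from plant import r gives the robot as it stands. The module is installed in compiled form; this text tells all that it offers.
- The arm moves only by the tool carry_out, never from a script. Its argument "commands" is a list of rows, each a list of 6 numbers: the shift along the tool's x, y, z in m, then the turn, a rotation vector about the tool's x, y, z in degrees. In form: [[dx, dy, dz, wx, wy, wz], ...]. A call has 1 to 12 rows; each row is the pose to reach, as a shift and turn from the pose commanded when the call began, along the tool's axes at that moment; what a row does not reach only later rows make up. A row lasts 1/10 s, in which the tool goes at most 50 mm and 8.59 degrees, less where a joint would pass 70% of its speed; a pose out of reach is approached as far as the arm can. A call with a gripper value outside its range is refused whole. "fingers" is the closure in counts, from 0 (fully open) to 255 (shut), set as the call begins (left out, the last holds). The fingers move at their own pace and stop on an object; "grip_force" is the grip in N (left out, the last holds). Time passes only in rows, so rows that repeat a pose let the fingers close. It gives the time, the measured TCP pose, the force and the opening at its end, in the units of the state.
- r.get_state(): the state, without advancing time (a new reading comes with each control period).
- r.snapshot(name): name is "scene" or "top" or "wrist"; returns a dict with "img" (400x640x3 uint8, blue, green, red), "intrinsics" (3x3 intrinsics, pixels), "k1" (the pictures are not rectified: a ray, as slopes to the right and down, at radius r is drawn at 1 + k1 r^2 times it, then the intrinsics apply), "extrinsics" (4x4, takes a point from camera to world coordinates); the wrist camera has in their place "tool_from_camera" (4x4, takes a point from camera to tool coordinates, whose origin is the TCP and whose axes are the flange's). Camera axes: x right, y down, z forward; pixel columns grow to the right and rows downward; lengths in m; the calibration is good to about 2 mm. A picture is of the moment at which its call begins: read the wrist's pose just before it. There is no depth.
- r.finish_job(): hands the job in, once; it reports no verdict.
Trained networks look in a picture, given as the dict that the camera call returned (one of the last four; its "shot" number tells which), for a name from the list of things; names that differ only in an ending like _2 or _b are one class to them, and where a whole thing is asked for, a point or a joint stands for the part that bears it (a point fixed in the world has none). Each returns a list of dicts, best first, with "p" (0 to 1); they miss things now and then, are a little off and sometimes report something else, mostly with a low value. They report only what shows in the picture. A call takes as long as a camera call.
- r.spot_in(picture, label): "xyz" ([x, y, z] in m, in world coordinates, good to about 4 mm: the middle of the surface that is visible of it).
- r.spot_point(picture, label): "xyz" ([x, y, z] in m, in world coordinates, good to about 4 mm: a listed point, or the origin of a listed thing).
The state is a dict: "clock": time; "q": joint angles; "qd": joint speeds; "joint_torque": joint torques, N m; "tool_pos": TCP position; "eef_rot": TCP orientation; "contact_force": force on the tool from outside, world axes, zero at the start; "moment": the same for the moment, N m; "opening": opening from 0.0 (shut) to 1.0 (fully open).
Only numpy, scipy, OpenCV 4.12 (cv2) and the standard library are available. Lean on these libraries where they do the work, as an engineer would, in place of code of your own. Each camera call takes 0.05 s, during which the arm holds its last target.

TASK

On the analyser's waste tank, screw the blue elbow down clockwise on its slanted threaded stub and stop when its outlet points at the orange arrow the first time it comes round; do not run well past the arrow and back off, or the seal leaks. Then run the black eared locking ring up snug against the elbow's foot (anticlockwise, to its stop), leaving the elbow on the arrow and the things around undisturbed.

Things in the scene. Friction and masses are not known exactly. Their poses are not given: they have to be found in the camera images.
- port (a point): Centre of the waste tank's slanted front face, root of the threaded stub, 103 mm above the bench. Its z is the stub axis, pointing out of the tank, leaning 35 degrees from vertical towards the robot's side; x points up the slope; y runs level along the face; the orange arrow lies on the -y side. Heights named for stub, elbow and ring are along this z from here, radii from this axis.
- tank: Fixed white tank, 240 x 240 mm, 146 mm high, origin under its centre. Its slanted face is 240 mm wide, 150 mm along the slope, port at its middle; nothing stands above the plane of the face but a flange (radius 46, height 8 mm), stub, ring and elbow. Grip bar and vent on the flat top at the back. It stands in a grey tray 22 mm high, 290 x 360 mm, which reaches 105 mm beyond its +y side.
- arrow (a point): Tip of the orange arrow on the slanted face, 114 mm from port towards its -y. The arrow is 40 mm long and points outward.
- elbow_outlet (a point): Centre of the open end of the blue elbow's outlet leg: a straight round leg square to the stub axis, centre line at height 64 mm (at elbow = 0; 6 mm more per turn before that), radius 14 mm (barbs 16.5 mm), reaching 100 mm from the axis. Pushing the leg sideways turns the elbow; it is stiff (about 0.3 N m) and stays where it is left.
- elbow_top (a point): Top of the elbow's barrel, on the stub axis, at height 85 mm when elbow = 0. Barrel radius 19 mm, from height 50 mm up; below it a foot collar of radius 30 mm, heights 30 to 50 mm.
- elbow (a joint): Turn of the elbow on its right-hand thread, rad: 0 when the outlet points exactly at the arrow (-y of port); negative before, growing as it is screwed down clockwise (seen looking down on the stub from outside). It starts 2.6 to 5.0 short, within one turn. Hard stops at 0.55 and -5.4.
- ring_ear (a point): Top of one ear of the black locking ring, 57 mm from the axis, height 42 mm. The ring sits under the elbow: radius 37 mm, heights 16 to 30 mm when snug (6 mm lower per turn backed off); two opposite radial ears, 10 mm thick, radius 34 to 68 mm, heights 16 to 42 mm, passing 8 mm below the elbow's leg. When snug this ear points along -x of port.
- ring (a joint): Turn of the locking ring, rad: 0 when snug under the aimed elbow (hard stop); negative when backed off, growing anticlockwise (seen looking down on the stub from outside), which raises it. It starts 1.3 to 2.2 short, needs about 0.13 N m and stays where it is left; pushing an ear sideways turns it.
- shipping_cap: Red cap, 64 mm across, 22 mm high, lying loose on the flat top of the tank behind the slanted face. Origin under its centre. Leave it alone.
- disinfectant: Bottle with a blue cap, 58 mm across, 115 mm high, standing in the spill tray beside the tank. Origin under its centre. Leave it alone.
- tube_rack: Black rack with capped sample tubes, 75 x 215 mm, 98 mm high. Origin under its centre. Leave it alone.
- steel_dish: Shallow round steel dish, 170 mm across, 28 mm high. Origin under its centre. Leave it alone.
- tip_box: White box of pipette tips, 85 x 122 x 46 mm. Origin under its centre. Leave it alone.
- green_cup: Green cup with a handle, 72 mm across, 85 mm high. Origin under its centre. Leave it alone.
- sample_jar: Jar with a red lid, 68 mm across, 75 mm high. Origin under its centre. Leave it alone.

How it is judged:
By the outcome, as a careful person would: the job done as asked, in the order asked, and still so for the second after the job is handed in, with the robot touching nothing.
It also fails if it takes over 61 s, if anything falls off the work surface, if the arm or the gripper's body presses on something with over 40 N, if the wrist force passes 120 N, or if a joint passes its speed limit or range.

## Working session

There is one attempt and no reset: what is moved stays moved. The work goes in short steps, Python scripts to look and compute and a tool call to move; the robot and the scene stay as the last step left them, time stands still between calls to the robot, and variables do not carry over. Pictures are saved under pics/ and viewed, and the job is handed in when it is done.

Besides the shell and the picture viewer there is one more tool, called after ">>>" as name(argument=value, ...), one argument or row to a line, values as JSON. carry_out: Moves the arm, as the interface text tells. Its arguments: {"type":"object","properties":{"commands":{"type":"array","items":{"type":"array","items":{"type":"number"}}},"fingers":{"type":"number"},"grip_force":{"type":"number"}},"required":["commands"]}

```bash
mkdir -p pics; ls
cat > h.py <<'E'
import numpy as np,cv2
from plant import r
from scipy.spatial.transform import Rotation as R
np.set_printoptions(precision=4,suppress=True)
def save(p,n): cv2.imwrite('pics/'+n+'.png',p['img'])
E
python3 - <<'E'
from h import *
s=r.get_state();print({k:np.array(v) for k,v in s.items()})
for c in ['scene','top']:
    p=r.snapshot(c);save(p,c+'0');print(c,p['intrinsics'],p['k1'],p['extrinsics'],p['shot'])
    for l in ['port','arrow','elbow_outlet','elbow_top','ring_ear','shipping_cap','disinfectant','tank','tube_rack','steel_dish','tip_box','green_cup','sample_jar']:
        print(l,[(round(d['p'],2),np.array(d['xyz'])) for d in r.spot_point(p,l)][:3])
p=r.snapshot('wrist');save(p,'wrist0');print(p['tool_from_camera'])
print(r.get_state()['clock'])
E
```

```text
pics
{'clock': array(0.), 'q': array([ 1.2388,  0.69  , -0.1945,  1.5663,  0.1573,  0.9025, -0.2151]), 'qd': array([-0.0004,  0.0011, -0.002 , -0.002 ,  0.001 , -0.0013,  0.0007]), 'joint_torque': array([ -0.0004, -52.7554,  -1.2667, -15.3429,  -0.0526,   0.0066,
         0.0002]), 'tool_pos': array([ 0.2233, -0.5831,  0.2379]), 'eef_rot': array([ 0.9833,  0.1819, -0.0002, -0.0009]), 'contact_force': array([-0.3193, -0.3471,  0.1653]), 'moment': array([ 0.0662, -0.0096, -0.0056]), 'opening': array(0.9968)}
scene [[387.093    0.     320.4997]
 [  0.     387.093  204.2779]
 [  0.       0.       1.    ]] -0.015456098776627063 [[-0.8701  0.3675 -0.3284  0.9164]
 [ 0.4929  0.6503 -0.5781  0.7389]
 [ 0.0011 -0.6649 -0.7469  0.9571]
 [ 0.      0.      0.      1.    ]] 1
port [(0.87, array([0.6073, 0.0506, 0.1018]))]
arrow [(0.89, array([ 0.5822, -0.0604,  0.104 ]))]
elbow_outlet [(0.95, array([0.611 , 0.1517, 0.1707]))]
elbow_top [(0.57, array([0.5579, 0.0627, 0.1734]))]
ring_ear [(0.61, array([ 0.5209, -0.3758,  0.0008]))]
shipping_cap [(0.68, array([0.7217, 0.0806, 0.1496])), (0.58, array
[... 1006 characters left out ...]
5, array([0.6069, 0.1092, 0.1435]))]
shipping_cap [(0.87, array([0.7253, 0.0867, 0.1454])), (0.3, array([ 0.5848, -0.0592,  0.1049]))]
disinfectant [(0.68, array([0.6626, 0.2182, 0.0077]))]
tank [(0.59, array([0.6643, 0.0439, 0.0014]))]
tube_rack [(0.78, array([ 0.5116,  0.5063, -0.0041])), (0.62, array([ 0.6934, -0.3559, -0.0013])), (0.47, array([0.6635, 0.0431, 0.0019]))]
steel_dish []
tip_box [(0.81, array([ 0.3697,  0.1667, -0.0013]))]
green_cup [(0.98, array([ 0.524 , -0.3792, -0.0036]))]
sample_jar [(0.73, array([ 0.6975, -0.3572,  0.0001]))]
[[-0.0008 -0.9544 -0.2985  0.0768]
 [ 1.     -0.0004 -0.0012 -0.0012]
 [ 0.001  -0.2985  0.9544 -0.1456]
 [ 0.      0.      0.      1.    ]]
1.45
```

View pictures.

View pics/scene0.png

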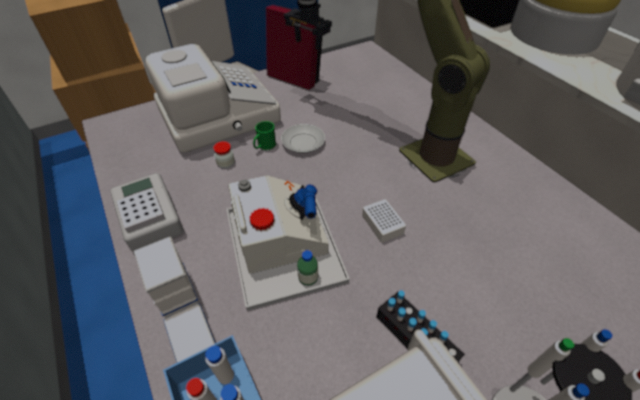

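View pics/top0.png

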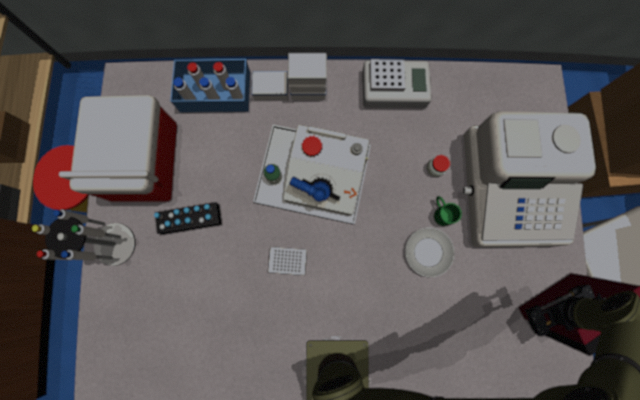

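```bash
cat >> h.py <<'E'
P0=np.array([.605,.0525,.103])
def setport(p,a):
    y=np.array([p[0]-a[0],p[1]-a[1],0]);y/=np.linalg.norm(y)
    c,s=np.cos(np.radians(35)),np.sin(np.radians(35))
    h=np.array([-y[1],y[0],0])   # horizontal toward robot
    z=h*s+np.array([0,0,c]); x=np.cross(y,z)
    return np.array(p),np.c_[x,y,z]
P,F=setport([.605,.0525,.103],[.5822,-.0600,.104])
def topt(w): return F.T@(np.asarray(w)-P)
def tow(q): return P+F@np.asarray(q)
def pose():
    s=r.get_state(); return np.array(s['tool_pos']),R.from_quat(s['eef_rot']),s
T0=F@np.diag([1,-1,-1])   # tool: x=px,y=-py,z=-pz
def row(q,T=T0):
    p,Q,s=pose(); return Q.inv().apply(tow(q)-p)*1000,(Q.inv()*R.from_matrix(T)).as_rotvec(degrees=True)
E
python3 - <<'E'
from h import *
print(P,F)
for n,w in dict(arrow=[.5822,-.06,.104],out1=[.611,.1517,.1707],out2=[.6109,.1467,.1785],top=[.5566,.0622,.1731],ear=[.6069,.1092,.1435],cap=[.7235,.083,.146]).items():
    q=topt(w);print(n,q*1000,np.degrees(np.arctan2(q[1],q[0])),np.hypot(*q[:2]))
print(row([-.0,.0,.21]))
E
```

```text
[0.605  0.0525 0.103 ] [[ 0.8028  0.1986 -0.5621]
 [-0.1627  0.9801  0.1139]
 [ 0.5736  0.      0.8192]]
arrow [   0.5736 -114.7872    0.8192] -89.7137028380584 0.11478858388327791
out1 [27.5076 98.4152 63.3854] 74.38403579036202 0.10218717005643657
out2 [32.7147 93.495  69.2614] 70.71459996694915 0.09905332247391008
top [-0.2275 -0.1069 85.7356] -154.83652509105113 0.0002513943924852897
ear [15.5297 55.9476 38.5673] 74.48660544475446 0.058062992029542605
cap [114.8366  53.4298 -27.9162] 24.951034158641004 0.126657759790924
(array([ 482.0758, -522.1613,  -36.2966]), array([-9.8984, 34.0495, 31.3938]))
```

View pics/wrist0.png

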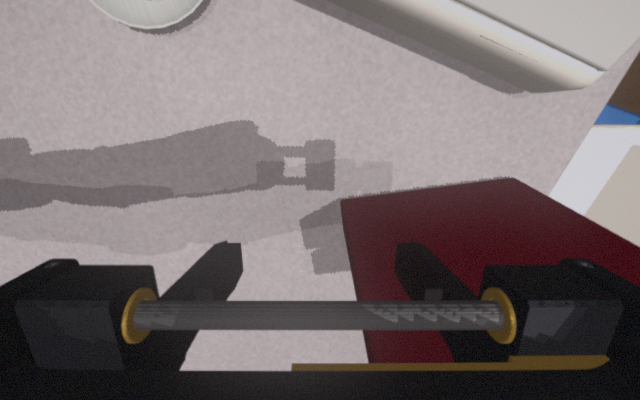

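>>> carry_out(
  commands=[
    [0, 0, -0.05, 0, 0, 0],
    [0, 0, -0.09, 0, 0, 0],
    [0.04, -0.04, -0.09, -1, 3, 3],
    [0.07, -0.08, -0.09, -2, 6, 5],
    [0.1, -0.11, -0.09, -3, 9, 8],
    [0.13, -0.14, -0.09, -4, 12, 11],
    [0.16, -0.18, -0.09, -4, 15, 14],
    [0.2, -0.21, -0.09, -5, 17, 16],
    [0.23, -0.25, -0.09, -5, 19, 18],
    [0.26, -0.28, -0.09, -6, 21, 20],
    [0.29, -0.32, -0.09, -7, 24, 22],
    [0.33, -0.36, -0.09, -8, 27, 25],
  ],
  fingers=255,
  grip_force=20,
)

```text
clock: 2.65
tool_pos: [0.3902, -0.1542, 0.3277]
eef_rot: [0.973, -0.026, 0.226, 0.025]
contact_force: [-0.7, -0.4, 0.5]
opening: 0.006
```

Run:
```python
from h import *
print(row([-.05,.0,.21])); s=r.get_state(); print(np.array(s['q']),topt(s['tool_pos'])*1000,s['clock'],s['opening'])
```

```text
(array([   5.4218, -244.7134,   83.3212]), array([-2.1973,  8.6057,  7.8886]))
[ 0.5604  0.1535 -0.267   2.3842 -0.2159  0.1596 -1.1131] [  -9.9157 -245.2937  281.2789] 2.65 0.006401199330712558
```

>>> carry_out(
  commands=[
    [0.001, -0.04, 0.01, 0, 1, 1],
    [0.002, -0.085, 0.025, 0, 2, 2],
    [0.003, -0.13, 0.04, -1, 4, 4],
    [0.004, -0.17, 0.055, -1, 6, 6],
    [0.005, -0.21, 0.07, -2, 8, 7],
    [0.0055, -0.245, 0.083, -2.2, 8.6, 7.9],
    [0.0055, -0.245, 0.083, -2.2, 8.6, 7.9],
    [0.0055, -0.245, 0.083, -2.2, 8.6, 7.9],
  ],
)

```text
clock: 3.45
tool_pos: [0.4018, -0.0509, 0.3274]
eef_rot: [0.965, -0.075, 0.249, 0.037]
contact_force: [0.5, -0.1, -0.6]
opening: 0.004
```

Run:
```python
from h import *
print(row([-.05,.0,.21])); s=r.get_state(); print(np.array(s['q']),topt(s['tool_pos'])*1000,s['clock'],s['opening'])
p=r.snapshot('wrist');save(p,'wrist1')
T=np.eye(4);T[:3,:3]=R.from_quat(s['eef_rot']).as_matrix();T[:3,3]=s['tool_pos']
for l in ['port','arrow','elbow_outlet','elbow_top','ring_ear']:
    for d in r.spot_point(p,l)[:3]:
        q=topt(d['xyz'])*1000;print(l,round(d['p'],2),np.array(d['xyz']),q,np.degrees(np.arctan2(q[1],q[0])))
```

```text
(array([ -17.5716, -143.7066,   77.3377]), array([0.6146, 5.9127, 2.7766]))
[-0.8814  0.1693  0.941   2.5043 -0.7646  0.0511 -0.9536] [ -17.5708 -141.6689  286.2872] 3.45 0.0044116448242388995
port 0.93 [0.6084 0.0471 0.1043] [ 4.3539 -4.6171 -1.4616] -46.68038112331846
port 0.44 [0.6103 0.1485 0.1761] [30.5636 95.1399 67.8378] 72.19045410759223
arrow 0.38 [0.5564 0.0644 0.1759] [ 0.86    2.0095 88.3923] 66.83219405280646
elbow_outlet 0.67 [0.6114 0.15   0.1728] [29.3098 96.8285 64.6871] 73.1590288081018
elbow_top 0.92 [0.5579 0.0656 0.1754] [ 1.5822  3.4836 87.2762] 65.57348995114623
```

View pics/wrist1.png

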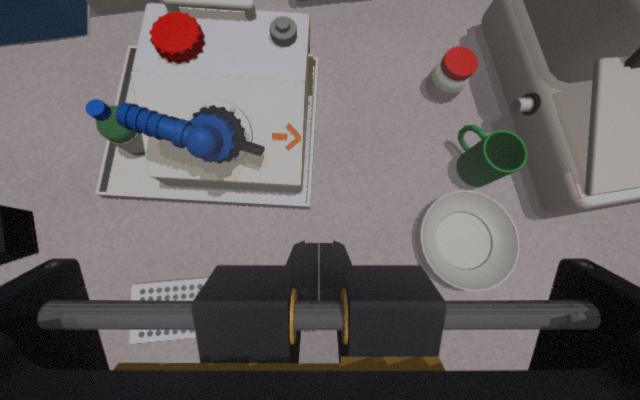

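```bash
cat > kin.py <<'E'
import numpy as np, itertools
from scipy.spatial.transform import Rotation as R
from scipy.optimize import least_squares
Q=np.array([[1.2388,.69,-.1945,1.5663,.1573,.9025,-.2151],[.5604,.1535,-.267,2.3842,-.2159,.1596,-1.1131],[-.8814,.1693,.941,2.5043,-.7646,.0511,-.9536]])
X=np.array([[.2233,-.5831,.2379],[.3902,-.1542,.3277],[.4018,-.0509,.3274]])
O=R.from_quat([[.9833,.1819,-.0002,-.0009],[.973,-.026,.226,.025],[.965,-.075,.249,.037]])
if __name__=='__main__':
    res=[]
    for s in itertools.product([1,-1],repeat=7):
        qs=Q*np.array(s)
        for o1,o3,o5 in itertools.product(range(4),range(4),range(4)):
            M=[]
            for i in range(3):
                q=qs[i]
                A=R.from_euler('ZYZYZY',[q[0]+o1*np.pi/2,q[1],q[2]+o3*np.pi/2,q[3],q[4]+o5*np.pi/2,q[5]]) if False else R.from_euler('ZYZ',[q[0]+o1*np.pi/2,q[1],q[2]+o3*np.pi/2])*R.from_euler('YZY',[q[3],q[4]+o5*np.pi/2,q[5]])*R.from_euler('Z',q[6])
                M.append(A.inv()*O[i])
            # constant tool offset
            e=sum((M[0].inv()*M[i]).magnitude() for i in (1,2))
            res.append((e,s,(o1,o3,o5),M[0].as_matrix().round(2).tolist()))
    res.sort(key=lambda t:t[0])
    for t in res[:8]:print(t)
E
python3 kin.py
```

```text
(0.0015336724112532821, (-1, -1, -1, 1, -1, 1, -1), (2, 2, 0), [[-0.0, -1.0, 0.0], [1.0, -0.0, 0.0], [-0.0, 0.0, 1.0]])
(0.0015336724112533337, (-1, -1, -1, -1, -1, -1, -1), (2, 0, 0), [[0.0, 1.0, -0.0], [-1.0, 0.0, -0.0], [-0.0, 0.0, 1.0]])
(0.0015336724112533745, (-1, -1, -1, -1, -1, 1, -1), (2, 0, 2), [[-0.0, -1.0, 0.0], [1.0, -0.0, 0.0], [-0.0, 0.0, 1.0]])
(0.001533672411253408, (-1, 1, -1, 1, -1, 1, -1), (0, 0, 0), [[-0.0, -1.0, 0.0], [1.0, -0.0, 0.0], [-0.0, 0.0, 1.0]])
(0.0015336724112534198, (-1, 1, -1, -1, -1, -1, -1), (0, 2, 0), [[0.0, 1.0, -0.0], [-1.0, 0.0, -0.0], [-0.0, 0.0, 1.0]])
(0.0015336724112534267, (-1, 1, -1, 1, -1, -1, -1), (0, 0, 2), [[0.0, 1.0, -0.0], [-1.0, 0.0, -0.0], [-0.0, 0.0, 1.0]])
(0.0015336724112534556, (-1, -1, -1, 1, -1, -1, -1), (2, 2, 2), [[0.0, 1.0, -0.0], [-1.0, 0.0, -0.0], [-0.0, 0.0, 1.0]])
(0.0015336724112536082, (-1, 1, -1, -1, -1, 1, -1), (0, 2, 2), [[-0.0, -1.0, 0.0], [1.0, -0.0, 0.0], [-0.0, 0.0, 1.0]])
```

```bash
cat >> kin.py <<'E'
def chain(q):
    z=lambda a:R.from_euler('z',a); y=lambda a:R.from_euler('y',a)
    A=z(-q[0]);B=A*y(q[1]);C=B*z(-q[2]);D=C*y(q[3]);E=D*z(-q[4]);G=E*y(q[5])
    return A,B,C,D,E,G,G*z(-q[6])*z(np.pi/2)
def cols(q,off=True):
    A,B,C,D,E,G,H=chain(q)
    c=[[0,0,1],C.apply([0,0,1]),D.apply([0,0,1]),G.apply([0,0,1])]
    if off: c+=[C.apply([1,0,0]),D.apply([1,0,0]),G.apply([1,0,0])]
    return np.array(c).T
if __name__=='__main__':
    for off in (False,True):
        M=np.vstack([cols(q,off) for q in Q]);v,res,rk,sv=np.linalg.lstsq(M,X.ravel(),rcond=None)
        print(v,(M@v-X.ravel()).round(4),sv)
E
python3 kin.py | tail -12
```

```text
(0.0015336724112532821, (-1, -1, -1, 1, -1, 1, -1), (2, 2, 0), [[-0.0, -1.0, 0.0], [1.0, -0.0, 0.0], [-0.0, 0.0, 1.0]])
(0.0015336724112533337, (-1, -1, -1, -1, -1, -1, -1), (2, 0, 0), [[0.0, 1.0, -0.0], [-1.0, 0.0, -0.0], [-0.0, 0.0, 1.0]])
(0.0015336724112533745, (-1, -1, -1, -1, -1, 1, -1), (2, 0, 2), [[-0.0, -1.0, 0.0], [1.0, -0.0, 0.0], [-0.0, 0.0, 1.0]])
(0.001533672411253408, (-1, 1, -1, 1, -1, 1, -1), (0, 0, 0), [[-0.0, -1.0, 0.0], [1.0, -0.0, 0.0], [-0.0, 0.0, 1.0]])
(0.0015336724112534198, (-1, 1, -1, -1, -1, -1, -1), (0, 2, 0), [[0.0, 1.0, -0.0], [-1.0, 0.0, -0.0], [-0.0, 0.0, 1.0]])
(0.0015336724112534267, (-1, 1, -1, 1, -1, -1, -1), (0, 0, 2), [[0.0, 1.0, -0.0], [-1.0, 0.0, -0.0], [-0.0, 0.0, 1.0]])
(0.0015336724112534556, (-1, -1, -1, 1, -1, -1, -1), (2, 2, 2), [[0.0, 1.0, -0.0], [-1.0, 0.0, -0.0], [-0.0, 0.0, 1.0]])
(0.0015336724112536082, (-1, 1, -1, -1, -1, 1, -1), (0, 2, 2), [[-0.0, -1.0, 0.0], [1.0, -0.0, 0.0], [-0.0, 0.0, 1.0]])
[0.34738149 0.57566312 0.33053666 0.35087903] [ 0.0381  0.0207 -0.0027  0.0225  0.0414  0.0032 -0.007   0.0398 -0.0005] [3.19675008 1.24700927 0.39981408 0.25672068]
[-0.05936106  0.65559775  0.11092842  0.38658885 -0.16426153 -0.18617583
 -0.13112109] [-0.0002  0.0026 -0.0007  0.0172 -0.0021  0.0082 -0.0149  0.0049 -0.0075] [3.40177099 2.89076959 0.73051119 0.56179132 0.45321039 0.11432982
 0.06064832]
```

```bash
cat >> h.py <<'E'
def tilt(d): return (R.from_matrix(T0)*R.from_euler('y',-d,degrees=True)).as_matrix()
E
python3 - <<'E'
from h import *
for d in (10,15): print(row([-.03,.03,.13],tilt(d)),row([-.03,.03,.13]))
E
```

```text
(array([  11.6387, -174.9206,  153.8254]), array([ 0.8979, -4.0499,  2.6458])) (array([  11.6387, -174.9206,  153.8254]), array([0.664 , 5.9481, 2.7147]))
(array([  11.6387, -174.9206,  153.8254]), array([ 1.0133, -9.0489,  2.6063])) (array([  11.6387, -174.9206,  153.8254]), array([0.664 , 5.9481, 2.7147]))
```

>>> carry_out(
  commands=[
    [0, 0, 0, 0, -6, 0],
    [0, -0.02, 0.015, 0, -10, 1],
    [0, -0.05, 0.04, 0, -10, 1],
    [0, -0.08, 0.07, 0, -10, 2],
    [0, -0.11, 0.1, 0, -8, 2],
    [0.005, -0.14, 0.13, 0, -6, 2],
    [0.01, -0.175, 0.154, 0, -4, 3],
    [0.01, -0.175, 0.154, 0, -4, 3],
    [0.01, -0.175, 0.154, 0, -4, 3],
  ],
)

```text
clock: 4.65
tool_pos: [0.5212, 0.1075, 0.2069]
eef_rot: [0.973, -0.105, 0.201, 0.034]
contact_force: [0.2, -0.9, -0.3]
opening: 0.002
```

Run:
```python
from h import *
print(row([-.03,.03,.13])); s=r.get_state(); print(np.array(s['q']),s['tool_pos'],s['eef_rot'],topt(s['tool_pos'])*1000,s['clock'],s['contact_force'])
```

```text
(array([-11.3467,   7.0427,  11.1551]), array([ 1.7903, 11.4843, -0.2794]))
[-0.7772  0.6112  0.5148  2.2389 -0.9989  0.043  -1.1842] [0.5212 0.1075 0.2069] [ 0.9733 -0.1047  0.2013  0.0344] [-16.647   37.2896 138.4465] 4.65 [ 0.168  -0.9454 -0.2555]
```

```bash
cat > kin2.py <<'E'
import numpy as np
import kin
from kin import chain,R
Q=np.vstack([kin.Q,[-.7772,.6112,.5148,2.2389,-.9989,.043,-1.1842]])
X=np.vstack([kin.X,[.5212,.1075,.2069]])
# O check
def cols(q,k):
    A,B,C,D,E,G,H=chain(q)
    d=dict(h=np.array([0,0,1.]))
    for n,M in dict(A=A,B=B,C=C,D=D,E=E,G=G,H=H).items():
        for i,a in enumerate('xyz'): d[n+a]=M.apply(np.eye(3)[i])
    return np.array([d[i] for i in k]).T
if __name__=='__main__':
    print(chain(Q[-1])[6].as_quat())
    for k in [['h','Cz','Dz','Gz'],['h','Cz','Dz','Gz','Cy','Dy','Gy'],['h','Ay','Cz','Dz','Gz','Cx','Dx','Gx'],['h','Cz','Dz','Gz','Hx','Hy'],['h','Cz','Dz','Gz','Ax','Cx','Ex'],['h','Cz','Dz','Gz','Ay','Cy','Ey'],['h','Cz','Dz','Gz','Ay'],['h','Cz','Dz','Gz','By'],['h','Cz','Dz','Gz','Cy'],['h','Cz','Dz','Gz','Ey'],['h','Cz','Dz','Gz','Ax'],['h','Cz','Dz','Gz','Ex'],['h','Cz','Dz','Gz','Hx'],['h','Cz','Dz','Gz','Hy'],['h','Cz','Dz','Gz','Gx']]:
        M=np.vstack([cols(q,k) for q in Q]);v=np.linalg.lstsq(M,X.ravel(),rcond=None)[0]
        print(k,v.round(4),np.abs(M@v-X.ravel()).max().round(4))
E
python3 kin2.py
```

```text
[ 0.97330466 -0.1047058   0.20132168  0.03441391]
['h', 'Cz', 'Dz', 'Gz'] [0.4012 0.542  0.351  0.3571] 0.0409
['h', 'Cz', 'Dz', 'Gz', 'Cy', 'Dy', 'Gy'] [ 0.3467  0.564   0.3436  0.3301 -0.0246 -0.0246  0.0074] 0.0093
['h', 'Ay', 'Cz', 'Dz', 'Gz', 'Cx', 'Dx', 'Gx'] [ 0.2766 -0.0354  0.5592  0.3103  0.3068 -0.0243 -0.0189 -0.039 ] 0.0074
['h', 'Cz', 'Dz', 'Gz', 'Hx', 'Hy'] [ 0.438   0.5826  0.2845  0.482  -0.0358  0.0389] 0.0209
['h', 'Cz', 'Dz', 'Gz', 'Ax', 'Cx', 'Ex'] [ 0.1546  0.6089  0.2238  0.3386  0.0079 -0.0266 -0.1073] 0.0268
['h', 'Cz', 'Dz', 'Gz', 'Ay', 'Cy', 'Ey'] [ 3.469e-01  5.634e-01  3.448e-01  3.260e-01 -1.870e-02 -2.700e-02
 -3.000e-04] 0.0
['h', 'Cz', 'Dz', 'Gz', 'Ay'] [ 0.3459  0.5535  0.3541  0.3055 -0.0438] 0.0149
['h', 'Cz', 'Dz', 'Gz', 'By'] [ 0.3459  0.5535  0.3541  0.3055 -0.0438] 0.0149
['h', 'Cz', 'Dz', 'Gz', 'Cy'] [ 0.3527  0.5676  0.3395  0.3421 -0.0427] 0.0102
['h', 'Cz', 'Dz', 'Gz', 'Ey'] [ 0.3933  0.587   0.3157  0.416  -0.0447] 0.0242
['h', 'Cz', 'Dz', 'Gz', 'Ax'] [ 0.3803  0.5876  0.3558  0.3743 -0.0293] 0.0511
['h', 'Cz', 'Dz', 'Gz', 'Ex'] [ 0.1426  0.5976  0.2207  0.3059 -0.1047] 0.031
['h', 'Cz', 'Dz', 'Gz', 'Hx'] [ 0.5049  0.542   0.3577  0.4467 -0.0478] 0.0365
['h', 'Cz', 'Dz', 'Gz', 'Hy'] [0.3554 0.5875 0.2706 0.4222 0.0437] 0.0303
['h', 'Cz', 'Dz', 'Gz', 'Gx'] [ 0.2956  0.5451  0.2871  0.3197 -0.0577] 0.0448
```

```bash
cat >> kin2.py <<'E'
K=['h','Cz','Dz','Gz','Ay','Cy','Ey'];V=np.array([.3469,.5634,.3448,.326,-.0187,-.027,-.0003])
LO=np.array([-3.01,-.46,-1.47,.13,-1,.04,-2.66]);HI=np.array([3.01,2.08,1.51,2.56,4.14,2.09,2.66])
def fk(q): return cols(q,K)@V, chain(q)[6]
from scipy.optimize import least_squares
def ik(p,Rt,q0,reg=0.0):
    def f(q):
        a,b=fk(q); e=[*(a-p)*10,*(Rt.inv()*b).as_rotvec()*3]
        return np.r_[e,reg*(q-q0)]
    s=least_squares(f,np.clip(q0,LO+.02,HI-.02),bounds=(LO+.01,HI-.01),max_nfev=80)
    a,b=fk(s.x); return s.x,np.linalg.norm(a-p),(Rt.inv()*b).magnitude()
E
cat > t.py <<'E'
from h import tow,T0,R,np
from kin2 import *
rng=np.random.default_rng(0)
for yaw in (0,180,90,-90):
  for q in ([-.01,.073,.055],[.09,.03,.055],[.023,-.068,.055],[.02,.06,.03],[-.057,.022,.03]):
    Rt=R.from_matrix(T0)*R.from_euler('z',yaw,degrees=True)
    sol=[]
    for i in range(25):
        q0=rng.uniform(LO,HI);q0[0]=rng.uniform(-1.2,1.2)
        x,e,a=ik(tow(q),Rt,q0)
        if e<.001 and a<.01: sol.append(x)
    print(yaw,q,len(sol))
    m=[min(np.min(x-LO),np.min(HI-x)) for x in sol]
    for i in np.argsort(m)[::-1][:3]: print('   ',sol[i].round(2),round(m[i],2))
E
time python3 t.py
```

```text
0 [-0.01, 0.073, 0.055] 14
    [ 0.01  0.91 -0.87  2.24  1.91  1.08  2.25] 0.32
    [-0.04  0.88 -0.78  2.24  1.93  1.01  2.22] 0.32
    [-0.22  0.8  -0.46  2.25  2.03  0.79  2.06] 0.31
0 [0.09, 0.03, 0.055] 15
    [-0.28  0.67 -0.07  2.09  2.01  0.37  2.24] 0.33
    [-0.19  0.68 -0.21  2.08  1.93  0.45  2.35] 0.31
    [-0.19  0.68 -0.22  2.08  1.92  0.46  2.35] 0.31
0 [0.023, -0.068, 0.055] 14
    [ 0.15  0.75 -0.53  2.34  2.26  0.74  2.14] 0.22
    [ 0.01  0.72 -0.3   2.35  2.42  0.64  1.95] 0.21
    [-0.    0.72 -0.29  2.35  2.44  0.63  1.93] 0.21
0 [0.02, 0.06, 0.03] 15
    [-0.03  0.86 -0.66  2.17  1.97  0.87  2.27] 0.39
    [-0.06  0.84 -0.61  2.17  1.98  0.84  2.24] 0.39
    [-0.14  0.82 -0.47  2.18  2.03  0.75  2.17] 0.38
0 [-0.057, 0.022, 0.03] 16
    [ 0.09  1.05 -0.94  2.39  2.06  1.27  2.13] 0.17
    [ 0.06  1.03 -0.89  2.39  2.08  1.22  2.09] 0.17
    [ 0.06  1.02 -0.87  2.39  2.09  1.21  2.08] 0.17
180 [-0.01, 0.073, 0.055] 18
    [ 0.11  1.01 -1.1   2.23  1.88  1.28 -0.79] 0.33
    [ 0.09  0.99 -1.06  2.23  1.88  1.24 -0.81] 0.33
    [ 0.08  0.97 -1.02  2.23  1.89  1.2
[... 1963 characters left out ...]
.18  0.81 -0.86  2.06  1.79  0.88 -2.1 ] 0.5
    [ 0.04  0.73 -0.6   2.07  1.81  0.7  -2.18] 0.48
-90 [0.023, -0.068, 0.055] 21
    [ 0.48  0.99 -1.19  2.32  1.97  1.19 -2.17] 0.24
    [ 0.44  0.94 -1.09  2.32  2.    1.11 -2.22] 0.24
    [ 0.31  0.82 -0.81  2.33  2.11  0.9  -2.38] 0.23
-90 [0.02, 0.06, 0.03] 22
    [ 0.19  1.04 -1.12  2.16  1.9   1.25 -2.24] 0.35
    [ 0.1   0.94 -0.91  2.16  1.92  1.07 -2.33] 0.33
    [ 0.07  0.92 -0.85  2.16  1.93  1.02 -2.36] 0.3
-90 [-0.057, 0.022, 0.03] 20
    [-0.77  1.01  0.58  2.43  3.27  0.7   2.27] 0.13
    [-0.85  1.08  0.76  2.44  3.48  0.76  2.04] 0.12
    [-0.88  1.11  0.82  2.44  3.55  0.79  1.96] 0.12
real	1m8.114s
user	0m58.047s
sys	0m0.313s
```

```bash
cat > t2.py <<'E'
from h import *
from kin2 import *
def jac(q):
    p,b=fk(q);J=np.zeros((6,7))
    for i in range(7):
        d=q.copy();d[i]+=1e-5;p2,b2=fk(d);J[:3,i]=(p2-p)/1e-5;J[3:,i]=(b2*b.inv()).as_rotvec()/1e-5
    return J
def track(q,poses,lam=.02):
    for p,b in poses:
        for _ in range(6):
            a,c=fk(q);e=np.r_[p-a,(b*c.inv()).as_rotvec()]
            J=jac(q);q=np.clip(q+J.T@np.linalg.solve(J@J.T+lam**2*np.eye(6),e),LO,HI)
    return q,np.linalg.norm(p-fk(q)[0]),(b*fk(q)[1].inv()).magnitude()
if __name__=='__main__':
    s=r.get_state();c=np.array(s['q'])
    Rt=R.from_matrix(T0)*R.from_euler('z',180,degrees=True)
    G,e,a=ik(tow([-.03,.04,.17]),Rt,np.array([0,.8,-.6,2.2,1.95,.8,-.8]),.01);print('goal',G,e,a)
    w=[c,np.r_[c[:4]+.2*(G[:4]-c[:4]),-.7,.5,-1.1],np.r_[c[:4]+.6*(G[:4]-c[:4]),.6,.7,-1.0],G]
    n=[0,6,14,24]
    path=np.array([[np.interp(i,n,[x[j] for x in w]) for j in range(7)] for i in range(1,25)])
    poses=[fk(q) for q in path]
    o=fk(c)[1]
    for i,(p,b) in enumerate(poses): print(i,p,np.degrees((b*o.inv()).magnitude()).round(1),b.apply([0,0,1]),path[i]);o=b
    print(track(c,poses))
    print(track(c,poses,.1))
E
python3 t2.py
```

```text
goal [-0.1356  0.5966 -0.7132  2.4218  1.807   0.8604 -1.0088] 1.6366426400606558e-06 6.324340513958794e-06
0 [0.4934 0.1261 0.1916] 7.2 [ 0.3038 -0.0547 -0.9511] [-0.7558  0.6108  0.4738  2.245  -0.9491  0.1192 -1.1702]
1 [0.4631 0.1424 0.1796] 7.1 [ 0.2161 -0.0071 -0.9763] [-0.7344  0.6103  0.4329  2.2511 -0.8993  0.1953 -1.1561]
2 [0.431  0.1562 0.171 ] 7.1 [ 0.1231  0.0328 -0.9919] [-0.7131  0.6098  0.392   2.2572 -0.8495  0.2715 -1.1421]
3 [0.3976 0.1673 0.1659] 7.1 [ 0.0263  0.0643 -0.9976] [-0.6917  0.6093  0.351   2.2633 -0.7996  0.3477 -1.1281]
4 [0.3634 0.1754 0.1642] 7.1 [-0.0724  0.0868 -0.9936] [-0.6703  0.6088  0.3101  2.2694 -0.7498  0.4238 -1.114 ]
5 [0.329  0.1804 0.1658] 7.0 [-0.1713  0.0999 -0.9801] [-0.6489  0.6083  0.2692  2.2755 -0.7     0.5    -1.1   ]
6 [0.3043 0.1639 0.1653] 11.1 [-0.2368  0.0458 -0.9705] [-0.6168  0.6076  0.2078  2.2846 -0.5375  0.525  -1.0875]
7 [0.2845 0.1443 0.1664] 11.1 [-0.2864 -0.0179 -0.958 ] [-0.5847  0.6068  0.1464  2.2938 -0.375   0.55   -1.075 ]
8 [0.2705 0.1224 0.1685] 11.0 [-0.3175 -0.0884 -0.9441] [-0.5526  0.6061  0.085   2.30
[... 1292 characters left out ...]
4385 0.0484 0.1978] 7.6 [ 0.353  -0.3277 -0.8764] [-0.2126  0.5983 -0.5659  2.3999  1.4449  0.8123 -1.0062]
21 [0.4587 0.0676 0.2048] 7.6 [ 0.4286 -0.267  -0.8631] [-0.1869  0.5977 -0.615   2.4072  1.5656  0.8283 -1.0071]
22 [0.4772 0.0902 0.2138] 7.7 [ 0.4989 -0.1954 -0.8443] [-0.1612  0.5971 -0.6641  2.4145  1.6863  0.8444 -1.008 ]
23 [0.4933 0.116  0.225 ] 7.7 [ 0.5621 -0.1139 -0.8192] [-0.1356  0.5966 -0.7132  2.4218  1.807   0.8604 -1.0088]
(array([-1.5666,  0.364 ,  0.8728,  2.4303,  1.0533,  0.223 , -0.3257]), np.float64(0.1572291627266412), 0.08817658675312706)
(array([-1.2586,  0.6913,  1.0892,  2.3779,  1.0913,  0.04  , -0.2195]), np.float64(0.1013756727202234), 0.3281243510013139)
```

```bash
cat > t3.py <<'E'
from t2 import *
c=np.array([-.7772,.6112,.5148,2.2389,-.9989,.043,-1.1842])
Rt=R.from_matrix(T0)*R.from_euler('z',180,degrees=True)
G,e,a=ik(tow([-.03,.04,.17]),Rt,np.array([0,.8,-.6,2.2,1.95,.8,-.8]),.01)
for W1 in ([-.3,.6,.2,1.9,-.6,.6,-1.1],[-.5,.6,.4,1.9,-.8,.5,-1.1],[-.6,.6,.5,1.9,-.9,.4,-1.2]):
  for W2 in ([-.2,.6,0,2.0,.6,.8,-1.],[-.2,.7,-.3,1.9,.8,.9,-1.],[-.4,.6,.3,2.0,.6,.7,-1.]):
    w=[c,np.array(W1),np.array(W2),G]
    path=[]
    for a,b in zip(w,w[1:]):
        n=int(np.ceil(np.abs(b-a).max()/.1)); path+=[a+(b-a)*i/n for i in range(1,n+1)]
    poses=[fk(q) for q in path]
    print(W1,W2,len(poses),'minz',min(p[2] for p,_ in poses),'W1',fk(w[1])[0],fk(w[1])[1].apply([0,0,1]),'W2',fk(w[2])[0],fk(w[2])[1].apply([0,0,1]))
    for l in (.02,.1):print('   ',*track(c,poses,l))
E
python3 t3.py
```

```text
[-0.3, 0.6, 0.2, 1.9, -0.6, 0.6, -1.1] [-0.2, 0.6, 0, 2.0, 0.6, 0.8, -1.0] 31 minz 0.2013043297467632 W1 [0.5567 0.1207 0.2265] [ 0.0999  0.2269 -0.9688] W2 [ 0.4741 -0.0855  0.2224] [-0.0648 -0.4264 -0.9022]
    [-1.5658  0.3572  0.8644  2.4292  1.0495  0.2324 -0.3228] 0.15843707757580872 0.08962158347039247
    [-1.2583  0.6913  1.0888  2.3784  1.0884  0.04   -0.2166] 0.10138931488085139 0.3283771422400638
[-0.3, 0.6, 0.2, 1.9, -0.6, 0.6, -1.1] [-0.2, 0.7, -0.3, 1.9, 0.8, 0.9, -1.0] 31 minz 0.18351802688676444 W1 [0.5567 0.1207 0.2265] [ 0.0999  0.2269 -0.9688] W2 [0.5309 0.0223 0.1903] [ 0.0489 -0.4137 -0.9091]
    [-1.4007  0.6551  1.1539  2.4413  1.1148  0.04   -0.2722] 0.10448668156986358 0.2890279465484206
    [-1.2477  0.6908  1.0754  2.387   1.026   0.04   -0.1534] 0.10098854530658369 0.3309559361921514
[-0.3, 0.6, 0.2, 1.9, -0.6, 0.6, -1.1] [-0.4, 0.6, 0.3, 2.0, 0.6, 0.7, -1.0] 31 minz 0.2013043297467632 W1 [0.5567 0.1207 0.2265] [ 0.0999  0.2269 -0.9688] W2 [ 0.5052 -0.1082  0.2497] [ 0.0356 -0.5144 -0.8568]
    [-1.5533  0.4417  0.9639  2.4402  1.0977  0.1038 -0.3439] 0.1
[... 1911 characters left out ...]
2686] [ 0.392   0.1317 -0.9105] W2 [0.5309 0.0223 0.1903] [ 0.0489 -0.4137 -0.9091]
    [-1.2783  0.7457  1.1615  2.4538  0.9721  0.04   -0.0878] 0.14388876337591633 0.44271481366587556
    [-1.2264  0.6853  1.0434  2.3992  0.9144  0.04   -0.0412] 0.09900404674168638 0.3288161592304525
[-0.6, 0.6, 0.5, 1.9, -0.9, 0.4, -1.2] [-0.4, 0.6, 0.3, 2.0, 0.6, 0.7, -1.0] 32 minz 0.21419084520727213 W1 [0.6367 0.1501 0.2686] [ 0.392   0.1317 -0.9105] W2 [ 0.5052 -0.1082  0.2497] [ 0.0356 -0.5144 -0.8568]
    [-1.2941  0.7585  1.1934  2.4531  1.0242  0.04   -0.1379] 0.149576881071193 0.46026442180155813
    [-1.2333  0.6875  1.0542  2.3957  0.9494  0.04   -0.0763] 0.09974657514245995 0.33015282598678136
```

```bash
cat > t4.py <<'E'
from t2 import *
import kin
rows1=[[.04,-.04,-.09,-1,3,3],[.1,-.11,-.09,-3,9,8],[.16,-.18,-.09,-4,15,14],[.23,-.25,-.09,-5,19,18],[.29,-.32,-.09,-7,24,22],[.33,-.36,-.09,-8,27,25]]
rows1=[[0,0,-.05,0,0,0],[0,0,-.09,0,0,0]]+rows1
rows2=[[0.001,-0.04,0.01,0,1,1],[0.002,-0.085,0.025,0,2,2],[0.003,-0.13,0.04,-1,4,4],[0.004,-0.17,0.055,-1,6,6],[0.005,-0.21,0.07,-2,8,7],[0.0055,-0.245,0.083,-2.2,8.6,7.9]]
rows3=[[0,0,0,0,-6,0],[0,-0.02,0.015,0,-10,1],[0,-0.05,0.04,0,-10,1],[0,-0.08,0.07,0,-10,2],[0,-0.11,0.1,0,-8,2],[0.005,-0.14,0.13,0,-6,2],[0.01,-0.175,0.154,0,-4,3]]
def P_(q0,rows):
    p,b=fk(q0); out=[]
    last=(p,0)
    for rw in rows: out.append((p+b.apply(rw[:3]),b*R.from_rotvec(rw[3:],degrees=True)))
    return out
for i,rows in enumerate([rows1,rows2,rows3]):
    print('actual',Q[i+1])
    for l in (.005,.02,.1): print(l,track(Q[i].copy(),P_(Q[i],rows),l))
E
python3 t4.py
```

```text
actual [ 0.5604  0.1535 -0.267   2.3842 -0.2159  0.1596 -1.1131]
0.005 (array([ 0.3539,  0.1452, -0.1406,  2.411 , -0.157 ,  0.1029, -1.2786]), np.float64(1.566253403173364e-13), 1.1857262595002549e-13)
0.02 (array([ 0.3529,  0.1451, -0.1395,  2.4111, -0.1592,  0.1029, -1.2764]), np.float64(7.296906865206812e-08), 5.5210336193779444e-08)
0.1 (array([ 0.4001,  0.1475, -0.1736,  2.4123, -0.2095,  0.1007, -1.2118]), np.float64(0.004125138014671632), 0.003141269293987178)
actual [-0.8814  0.1693  0.941   2.5043 -0.7646  0.0511 -0.9536]
0.005 (array([-1.0016,  0.4572,  0.6157,  2.56  , -0.4005,  0.04  , -1.8581]), np.float64(0.11047901870358474), 0.3476849578864134)
0.02 (array([-1.0006,  0.4546,  0.6128,  2.56  , -0.4139,  0.04  , -1.845 ]), np.float64(0.11048042248118897), 0.34707328734505927)
0.1 (array([-1.0269,  0.4345,  0.6423,  2.5308, -0.5004,  0.04  , -1.7491]), np.float64(0.08881079487717645), 0.2997807221367398)
actual [-0.7772  0.6112  0.5148  2.2389 -0.9989  0.043  -1.1842]
0.005 (array([-0.6285,  0.5825,  0.2615,  2.3044, -1.    ,  0.04  , -1.1856]), np.float64(0.06077636947351577), 0.1868049126627671)
0.02 (array([-0.6308,  0.5827,  0.2652,  2.3034, -1.    ,  0.04  , -1.1854]), np.float64(0.05972095643579685), 0.18429849850895105)
0.1 (array([-0.6732,  0.5859,  0.3344,  2.2843, -1.    ,  0.04  , -1.1829]), np.float64(0.04067680448771131), 0.13761087062622343)
```

```bash
cat > t5.py <<'E'
from t2 import *
def track2(q,poses,lam=.03,n=5):
    out=[]
    for p,b in poses:
        for _ in range(n):
            a,c=fk(q);e=np.r_[p-a,(b*c.inv()).as_rotvec()]
            J=jac(q);act=np.ones(7,bool)
            for k in range(3):
                Ja=J[:,act];d=np.zeros(7);d[act]=Ja.T@np.linalg.solve(Ja@Ja.T+lam**2*np.eye(6),e)
                bad=act&((q+d<LO)|(q+d>HI))
                if not bad.any(): break
                act&=~bad
            q=np.clip(q+d,LO,HI)
        out.append(q.copy())
    return np.array(out),np.linalg.norm(p-fk(q)[0]),(b*fk(q)[1].inv()).magnitude()
def seg(w):
    path=[]
    for a,b in zip(w,w[1:]):
        a,b=np.array(a,float),np.array(b,float);n=int(np.ceil(np.abs(b-a).max()/.12)); path+=[a+(b-a)*i/n for i in range(1,n+1)]
    return path
if __name__=='__main__':
    c=np.array([-.7772,.6112,.5148,2.2389,-.9989,.043,-1.1842])
    for W in ([-.6,.4,.5,2.0,-.8,.6,-1.2],[-.6,.4,.5,2.0,0,.6,-1.5],[-.6,.3,.5,2.0,.3,.7,-1.]):
      for S in (1.5,2.5,3.3):
        W2=list(W);W2[4]=S
        pa=seg([c,W,W2]);o,e,a=track2(c,[fk(q) for q in pa])
        print(W,S,len(pa),min(fk(q)[0][2] for q in pa));
        k=len(seg([c,W]));print('   ',o[k-1]);print('   ',o[-1],e,a,fk(pa[-1])[0],fk(pa[-1])[1].apply([0,0,1]))
E
python3 t5.py
```

```text
[-0.6, 0.4, 0.5, 2.0, -0.8, 0.6, -1.2] 1.5 25 0.2244029593702445
    [-0.6435  0.4113  0.5686  2.0018 -0.8432  0.6235 -1.1554]
    [-0.9678  0.6814  1.2892  2.0138  0.6821  0.0466 -0.485 ] 2.366766896015563e-09 1.4347017265194013e-09 [ 0.6519 -0.1218  0.4703] [ 0.64   -0.5873 -0.4954]
[-0.6, 0.4, 0.5, 2.0, -0.8, 0.6, -1.2] 2.5 33 0.2244029593702445
    [-0.6435  0.4113  0.5686  2.0018 -0.8432  0.6235 -1.1554]
    [-0.7359  0.4436  0.7228  2.0055  2.6413  0.5431 -1.3948] 1.5232793700849362e-10 7.608684733827183e-11 [ 0.7517 -0.0139  0.568 ] [ 0.9465 -0.2571 -0.1952]
[-0.6, 0.4, 0.5, 2.0, -0.8, 0.6, -1.2] 3.3 40 0.2244029593702445
    [-0.6435  0.4113  0.5686  2.0018 -0.8432  0.6235 -1.1554]
    [-0.6111  0.4027  0.5174  2.0005  3.3105  0.6021 -1.2148] 5.946245073760609e-10 3.6132068851842426e-10 [0.7567 0.1294 0.5657] [ 0.9623  0.1823 -0.2018]
[-0.6, 0.4, 0.5, 2.0, 0, 0.6, -1.5] 1.5 22 0.2156372702897057
    [-0.8484  0.5093  0.9386  2.0096 -0.4163  0.6353 -1.0527]
    [-0.971   0.6884  1.3017  2.011   0.4071  0.0432 -0.5121] 0.000910977614231027 0.0005556350904755721 [ 0.6519 -0.1218
[... 747 characters left out ...]
.4261  2.0144  0.7658  0.0694 -0.3788] 5.609184549341282e-09 3.391627310550559e-09 [ 0.6265 -0.1558  0.5313] [ 0.639  -0.6391 -0.4281]
[-0.6, 0.3, 0.5, 2.0, 0.3, 0.7, -1.0] 2.5 30 0.2169866956635111
    [-0.8739  0.391   0.9414  2.0097 -0.0115  0.6514 -0.6541]
    [-0.8395  0.3716  0.8772  2.0087  2.6767  0.6156 -1.2643] 9.944301892935787e-10 4.786162343957238e-10 [ 0.7305 -0.0395  0.6586] [ 0.9584 -0.283  -0.0372]
[-0.6, 0.3, 0.5, 2.0, 0.3, 0.7, -1.0] 3.3 36 0.2169866956635111
    [-0.8739  0.391   0.9414  2.0097 -0.0115  0.6514 -0.6541]
    [-0.7184  0.3261  0.6764  2.0045  3.372   0.7206 -1.1135] 6.606739612430313e-10 3.6708024668901543e-10 [0.736  0.1238 0.6656] [ 0.9759  0.2179 -0.0149]
```

```bash
cat > t6.py <<'E'
from t5 import *
c=np.array(r.get_state()['q'])
W=[-.6,.4,.5,2.0,-.8,.6,-1.2];W2=[-.6,.4,.5,2.0,3.3,.6,-1.2]
Rt=R.from_matrix(T0)*R.from_euler('z',90,degrees=True)
G,e,a=ik(tow([-.03,.04,.17]),Rt,np.array([-.7,.7,.5,2.3,3.2,.6,-1.]),.01);print(G,e,a)
pa=seg([c,W,W2,G]);poses=[fk(q) for q in pa]
tp=[]
prev=np.array([-.03,.04,.17])
for q in ([-.02,.073,.1],[-.02,.073,.05],[.02,.09,.05],[.09,.03,.05],[.09,-.03,.05],[.023,-.075,.05],[.023,-.075,.12],[.04,.06,.1],[.03,.06,.03],[-.02,.07,.03],[-.057,.022,.03]):
    q=np.array(q);n=int(np.ceil(np.linalg.norm(q-prev)/.015));tp+=[(tow(prev+(q-prev)*i/n),Rt) for i in range(1,n+1)];prev=q
for lam in (.01,.05):
    o,e,a=track2(c,poses+tp,lam);n=len(poses);print(n,e,a)
    print('hover',o[n-1]);print(o[n::4])
    print(np.minimum(o[n:]-LO,HI-o[n:]).min(0))
for i in range(0,len(pa),3):print(i,poses[i][0],poses[i][1].apply([0,0,1]),o[i])
E
python3 t6.py
```

```text
[-1.0112  0.6566  0.7218  2.4644  3.2404  0.3414 -0.8091] 2.229176753712085e-06 8.788915745952029e-06
44 3.0919116378770835e-14 1.5324502807327762e-14
hover [-1.0412  0.6793  0.7865  2.4657  3.3837  0.3547 -0.9468]
[[-1.0248  0.7049  0.7691  2.4479  3.3815  0.3634 -0.9555]
 [-0.9719  0.8003  0.7114  2.3678  3.3713  0.3813 -0.9867]
 [-0.9065  0.8983  0.6693  2.3121  3.368   0.4351 -1.0014]
 [-0.865   0.8677  0.6396  2.1833  3.4089  0.2983 -1.0107]
 [-0.7497  0.8096  0.6063  2.1413  3.4896  0.2547 -0.9797]
 [-0.6295  0.7628  0.5645  2.1165  3.5653  0.2336 -0.9497]
 [-0.5468  0.7647  0.5823  2.1972  3.6025  0.3525 -0.9027]
 [-0.5342  0.8277  0.6345  2.3385  3.5666  0.5595 -0.8438]
 [-0.5669  0.752   0.6684  2.4165  3.573   0.5578 -0.8198]
 [-0.6619  0.6919  0.6827  2.404   3.5464  0.4556 -0.8466]
 [-0.7667  0.7104  0.6696  2.3219  3.4865  0.3462 -0.9028]
 [-0.8491  0.7335  0.6535  2.2258  3.4387  0.2336 -0.951 ]
 [-0.7871  0.8549  0.6215  2.1958  3.4261  0.3324 -0.9614]
 [-0.8345  0.9374  0.6322  2.2579  3.3642  0.4442 -0.9742]
 [-0.8238  0.9957  0.6385  2.3735  3.339   0.6142 -0.9587]]
[... 2067 characters left out ...]
9  1.9852  0.9783  0.1    -0.7333]
27 [ 0.6995 -0.0967  0.5183] [ 0.7861 -0.5108 -0.3481] [-0.8426  0.5045  0.926   2.0096  2.0686  0.3767 -1.4496]
30 [ 0.734  -0.0539  0.5517] [ 0.892  -0.3797 -0.2452] [-0.771   0.46    0.7857  2.0069  2.4079  0.4934 -1.4243]
33 [0.7566 0.0028 0.5722] [ 0.9614 -0.2059 -0.1824] [-0.7113  0.4336  0.6804  2.0046  2.7121  0.562  -1.3591]
36 [0.7645 0.0665 0.577 ] [ 0.9859 -0.0106 -0.1673] [-0.6565  0.415   0.5895  2.0023  3.0065  0.5961 -1.2807]
39 [0.7567 0.1294 0.5657] [ 0.9623  0.1823 -0.2018] [-0.6028  0.4007  0.5043  2.0001  3.3026  0.6005 -1.2037]
42 [0.5756 0.1405 0.2782] [ 0.6873  0.0038 -0.7263] [-0.9084  0.5924  0.6663  2.3483  3.2552  0.406  -0.9067]
```

```bash
cat > plan.py <<'E'
import sys
from t5 import *
# print rows for reaching list of poses from current pose; at most 12
def rows(poses):
    s=r.get_state();p0=np.array(s['tool_pos']);b0=R.from_quat(s['eef_rot'])
    out=[]
    for p,b in poses[:12]:
        d=b0.inv().apply(p-p0);w=(b0.inv()*b).as_rotvec(degrees=True)
        out.append([*(float(x) for x in d.round(3)),*(float(x) for x in w.round(0))])
    return out
E
cat > t7.py <<'E'
from plan import *
import pickle
c=np.array(r.get_state()['q'])
W=[-.6,.4,.5,2.0,-.8,.6,-1.2];W2=[-.6,.4,.5,2.0,3.3,.6,-1.2];G=[-1.0112,.6566,.7218,2.4644,3.2404,.3414,-.8091]
dense=[]
ws=[c,W,W2,G]
for a,b in zip(ws,ws[1:]):
    a,b=np.array(a),np.array(b); dense+=[a+(b-a)*t for t in np.linspace(0,1,200)]
out=[];last=fk(c)
for q in dense:
    f=fk(q)
    if np.linalg.norm(f[0]-last[0])>.038 or (f[1]*last[1].inv()).magnitude()>np.radians(8): out.append(f);last=f
out.append(fk(np.array(G)))
pickle.dump([(p,b.as_quat()) for p,b in out],open('path.pkl','wb'))
print(len(out));print(rows(out))
E
python3 t7.py
```

```text
43
[[0.014, -0.026, -0.025, 7.0, -3.0, 0.0], [0.029, -0.042, -0.056, 13.0, -6.0, -0.0], [0.042, -0.049, -0.092, 18.0, -9.0, -2.0], [0.042, -0.025, -0.109, 17.0, -10.0, -10.0], [0.038, 0.0, -0.103, 13.0, -10.0, -17.0], [0.037, 0.027, -0.099, 9.0, -11.0, -25.0], [0.04, 0.053, -0.096, 5.0, -11.0, -32.0], [0.047, 0.079, -0.095, 1.0, -11.0, -39.0], [0.057, 0.103, -0.095, -3.0, -11.0, -46.0], [0.07, 0.126, -0.097, -7.0, -11.0, -54.0], [0.085, 0.147, -0.101, -11.0, -11.0, -61.0], [0.104, 0.166, -0.105, -16.0, -11.0, -68.0]]
```

>>> carry_out(
  commands=[
    [0.014, -0.026, -0.025, 7, -3, 0],
    [0.029, -0.042, -0.056, 13, -6, 0],
    [0.042, -0.049, -0.092, 18, -9, -2],
    [0.042, -0.025, -0.109, 17, -10, -10],
    [0.038, 0, -0.103, 13, -10, -17],
    [0.037, 0.027, -0.099, 9, -11, -25],
    [0.04, 0.053, -0.096, 5, -11, -32],
    [0.047, 0.079, -0.095, 1, -11, -39],
    [0.057, 0.103, -0.095, -3, -11, -46],
    [0.07, 0.126, -0.097, -7, -11, -54],
    [0.085, 0.147, -0.101, -11, -11, -61],
    [0.104, 0.166, -0.105, -16, -11, -68],
  ],
)

```text
clock: 5.85
tool_pos: [0.5361, -0.0657, 0.3506]
eef_rot: [0.865, 0.427, 0.044, 0.259]
contact_force: [-0.3, 0.8, -0.5]
opening: 0.004
```

```bash
cat > nxt.py <<'E'
from plan import *
import pickle
k=int(sys.argv[1])
o=[(p,R.from_quat(b)) for p,b in pickle.load(open('path.pkl','rb'))]
s=r.get_state();q=np.array(s['q']);print(s['clock'],q,'lag',np.linalg.norm(o[k-1][0]-s['tool_pos']),np.degrees((o[k-1][1].inv()*R.from_quat(s['eef_rot'])).magnitude()))
print('fk err',fk(q)[0]-s['tool_pos'])
print(rows(o[k:]))
t,e,a=track2(q,o[k:],.03);print(t[::6],t[-1],e,a)
E
python3 nxt.py 12
```

```text
5.85 [-0.8432  0.4962  0.9204  2.0196  0.1053  0.4999 -0.7861] lag 0.004105067962245713 0.6399164928527376
fk err [-0.0001  0.      0.0001]
[[-0.004, 0.024, -0.0, -4.0, -2.0, -7.0], [-0.009, 0.05, -0.003, -8.0, -3.0, -14.0], [-0.011, 0.076, -0.008, -12.0, -5.0, -20.0], [-0.01, 0.101, -0.015, -17.0, -6.0, -27.0], [-0.005, 0.126, -0.024, -21.0, -8.0, -34.0], [0.003, 0.149, -0.034, -26.0, -10.0, -41.0], [0.014, 0.17, -0.046, -30.0, -11.0, -48.0], [0.027, 0.189, -0.059, -34.0, -13.0, -55.0], [0.043, 0.205, -0.073, -39.0, -15.0, -61.0], [0.061, 0.218, -0.088, -43.0, -16.0, -68.0], [0.081, 0.227, -0.103, -47.0, -18.0, -75.0], [0.102, 0.233, -0.118, -52.0, -20.0, -82.0]]
[[-0.8532  0.5131  0.9487  2.0098  0.1887  0.471  -0.7352]
 [-0.9685  0.6838  1.2931  2.0138  0.6866  0.0411 -0.484 ]
 [-0.7356  0.4435  0.7223  2.0055  2.5029  0.5299 -1.3806]
 [-0.5989  0.3998  0.4984  2.      3.2372  0.5999 -1.1986]
 [-0.7849  0.5179  0.5862  2.2212  3.2482  0.474  -0.9873]
 [-1.0119  0.6571  0.7233  2.4644  3.2438  0.3416 -0.8124]] [-1.0119  0.6571  0.7233  2.4644  3.2438  0.3416 -0.8124] 3.692204005094505e-10 1.4495175470590057e-10
```

Kinematic model matches to 0.1 mm. Continue.

>>> carry_out(
  commands=[
    [-0.004, 0.024, 0, -4, -2, -7],
    [-0.009, 0.05, -0.003, -8, -3, -14],
    [-0.011, 0.076, -0.008, -12, -5, -20],
    [-0.01, 0.101, -0.015, -17, -6, -27],
    [-0.005, 0.126, -0.024, -21, -8, -34],
    [0.003, 0.149, -0.034, -26, -10, -41],
    [0.014, 0.17, -0.046, -30, -11, -48],
    [0.027, 0.189, -0.059, -34, -13, -55],
    [0.043, 0.205, -0.073, -39, -15, -61],
    [0.061, 0.218, -0.088, -43, -16, -68],
    [0.081, 0.227, -0.103, -47, -18, -75],
    [0.102, 0.233, -0.118, -52, -20, -82],
  ],
)

```text
clock: 7.05
tool_pos: [0.7343, -0.0551, 0.5514]
eef_rot: [0.31, 0.75, -0.083, 0.579]
contact_force: [-0.1, -2.2, -3.7]
opening: 0.011
```

```bash
python3 nxt.py 24
```

```text
7.05 [-0.9234  0.5549  1.0224  1.8968  1.9209  0.2939 -1.2403] lag 0.0023814331831496617 13.311932143618003
fk err [-0.0002 -0.      0.    ]
[[-0.002, 0.024, -0.005, -12.0, -4.0, -18.0], [-0.002, 0.049, -0.012, -16.0, -6.0, -24.0], [0.001, 0.074, -0.02, -20.0, -8.0, -31.0], [0.008, 0.098, -0.031, -25.0, -10.0, -38.0], [0.017, 0.12, -0.042, -29.0, -11.0, -45.0], [0.03, 0.139, -0.055, -33.0, -13.0, -52.0], [0.045, 0.156, -0.069, -38.0, -15.0, -58.0], [0.084, 0.155, -0.076, -40.0, -13.0, -65.0], [0.122, 0.143, -0.079, -40.0, -10.0, -68.0], [0.159, 0.13, -0.083, -40.0, -7.0, -72.0], [0.194, 0.115, -0.088, -41.0, -4.0, -76.0], [0.229, 0.097, -0.095, -41.0, -0.0, -81.0]]
[[-0.729   0.4407  0.7109  2.0053  2.4947  0.5334 -1.3695]
 [-0.5924  0.3982  0.4882  1.9997  3.231   0.599  -1.1899]
 [-0.7802  0.5161  0.5783  2.221   3.2388  0.4731 -0.9767]
 [-1.0094  0.6553  0.718   2.4643  3.2319  0.3408 -0.8009]] [-1.0094  0.6553  0.718   2.4643  3.2319  0.3408 -0.8009] 3.690649326577847e-10 1.4444621773989117e-10
```

>>> carry_out(
  commands=[
    [0, 0.01, -0.002, -6, -2, -9],
    [-0.002, 0.024, -0.005, -12, -4, -18],
    [-0.002, 0.049, -0.012, -16, -6, -24],
    [0.001, 0.074, -0.02, -20, -8, -31],
    [0.008, 0.098, -0.031, -25, -10, -38],
    [0.017, 0.12, -0.042, -29, -11, -45],
    [0.03, 0.139, -0.055, -33, -13, -52],
    [0.045, 0.156, -0.069, -38, -15, -58],
    [0.084, 0.155, -0.076, -40, -13, -65],
    [0.122, 0.143, -0.079, -40, -10, -68],
    [0.159, 0.13, -0.083, -40, -7, -72],
    [0.194, 0.115, -0.088, -41, -4, -76],
  ],
)

```text
clock: 8.25
tool_pos: [0.6978, 0.1508, 0.427]
eef_rot: [-0.414, 0.744, -0.173, 0.496]
contact_force: [-1.0, 0.6, -0.8]
opening: 0.003
```

```bash
python3 nxt.py 35
```

```text
8.25 [-0.6904  0.4685  0.5161  2.1523  3.2552  0.5346 -1.0479] lag 0.0027894966702148396 0.8520556514976707
fk err [-0.0001 -0.0001  0.0001]
[[0.022, 0.031, -0.001, -2.0, 4.0, -4.0], [0.044, 0.062, -0.007, -5.0, 7.0, -7.0], [0.068, 0.093, -0.016, -8.0, 10.0, -10.0], [0.092, 0.121, -0.028, -11.0, 14.0, -13.0], [0.116, 0.147, -0.042, -13.0, 17.0, -17.0], [0.141, 0.172, -0.06, -16.0, 20.0, -20.0], [0.166, 0.193, -0.081, -19.0, 23.0, -24.0], [0.181, 0.205, -0.095, -20.0, 25.0, -26.0]]
[[-0.7394  0.4928  0.5504  2.1811  3.2379  0.4943 -1.002 ]
 [-0.981   0.6376  0.6975  2.4362  3.2211  0.3555 -0.8104]] [-1.0074  0.654   0.714   2.4642  3.2229  0.3403 -0.7922] 3.6933672333268666e-10 1.4424451216427895e-10
```

>>> carry_out(
  commands=[
    [0.022, 0.031, -0.001, -2, 4, -4],
    [0.044, 0.062, -0.007, -5, 7, -7],
    [0.068, 0.093, -0.016, -8, 10, -10],
    [0.092, 0.121, -0.028, -11, 14, -13],
    [0.116, 0.147, -0.042, -13, 17, -17],
    [0.141, 0.172, -0.06, -16, 20, -20],
    [0.166, 0.193, -0.081, -19, 23, -24],
    [0.181, 0.205, -0.095, -20, 25, -26],
    [0.181, 0.205, -0.095, -20, 25, -26],
  ],
)

```text
clock: 9.15
tool_pos: [0.4925, 0.1165, 0.2247]
eef_rot: [-0.601, 0.74, -0.233, 0.196]
contact_force: [-0.2, -0.4, 0.9]
opening: 0.007
```

```bash
cat >> h.py <<'E'
T90=(R.from_matrix(T0)*R.from_euler('z',90,degrees=True)).as_matrix()
E
python3 - <<'E'
from h import *
s=r.get_state();print(np.array(s['q']),topt(s['tool_pos'])*1000,row([-.03,.04,.17],T90),s['clock'],s['contact_force'])
p=r.snapshot('wrist');save(p,'wrist2')
for l in ['port','elbow_outlet','ring_ear','arrow']:
    for d in r.spot_point(p,l)[:3]:
        q=topt(d['xyz'])*1000;print(l,round(d['p'],2),np.array(d['xyz']),q,np.degrees(np.arctan2(q[1],q[0])))
E
```

```text
[-1.0067  0.6569  0.7119  2.4749  3.2173  0.3625 -0.7974] [-30.9688  40.3686 170.2011] (array([ 0.3615, -0.9705,  0.2054]), array([-0.3828,  0.3508, -0.4911])) 9.15 [-0.2119 -0.4127  0.9401]
elbow_outlet 0.77 [0.6111 0.1498 0.1728] [29.1015 96.5729 64.833 ] 73.2302187605574
arrow 0.6 [ 0.5784 -0.058   0.1012] [  -4.4086 -113.5818    0.8895] -92.22278433241766
arrow 0.44 [0.6081 0.1502 0.1768] [28.9222 96.3691 69.8416] 73.2944679516121
```

View pics/wrist2.png

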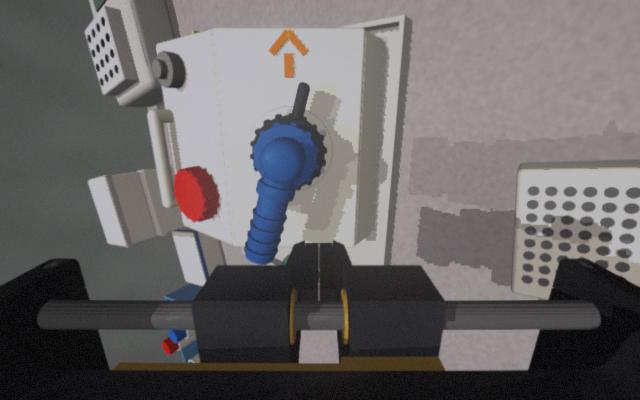

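>>> carry_out(
  commands=[
    [-0.02, -0.005, 0.02, 0, 0, -0.5],
    [-0.038, -0.01, 0.05, -0.4, 0.4, -0.5],
    [-0.038, -0.01, 0.08, -0.4, 0.4, -0.5],
    [-0.038, -0.01, 0.105, -0.4, 0.4, -0.5],
    [-0.038, -0.01, 0.115, -0.4, 0.4, -0.5],
    [-0.038, -0.01, 0.115, -0.4, 0.4, -0.5],
  ],
)

```text
clock: 10.0
tool_pos: [0.5772, 0.1425, 0.1381]
eef_rot: [-0.604, 0.737, -0.234, 0.193]
contact_force: [-0.1, -0.7, 0.1]
opening: 0.008
```

```bash
cat > arc.py <<'E'
from h import *
import sys
a0,a1,st,h=[float(x) for x in sys.argv[1:5]]; rr=.068
def c(t):
    t=np.radians(t);u=np.array([np.cos(t),np.sin(t)]);n=np.array([-u[1],u[0]])
    return rr*u+(.014+.018*abs(np.sin(t))+.011*abs(np.cos(t)))*n
s=r.get_state();p,Q,_=pose();print(s['clock'],topt(p)*1000,s['contact_force'],np.array(s['q']))
w=(Q.inv()*R.from_matrix(T90)).as_rotvec(degrees=True);print('rot',w)
out=[]
for t in np.arange(a0,a1-.01,-st)[:12]:
    d=Q.inv().apply(tow([*c(t),h])-p);out.append([float(x) for x in d.round(3)]+[0,0,0]);
print(t,out)
E
python3 arc.py 74 -70 6 .055
```

```text
10.0 [-16.8705  82.6831  54.6375] [-0.0881 -0.6999  0.119 ] [-0.8724  0.8851  0.5887  2.2843  3.2143  0.4084 -0.8512]
rot [-0.2497  0.1936  0.0891]
8.0 [[0.008, -0.003, -0.0, 0, 0, 0], [0.007, -0.01, -0.0, 0, 0, 0], [0.006, -0.018, -0.0, 0, 0, 0], [0.007, -0.026, -0.0, 0, 0, 0], [0.008, -0.034, -0.0, 0, 0, 0], [0.011, -0.042, -0.0, 0, 0, 0], [0.014, -0.05, -0.0, 0, 0, 0], [0.019, -0.057, -0.0, 0, 0, 0], [0.024, -0.064, -0.0, 0, 0, 0], [0.031, -0.07, -0.0, 0, 0, 0], [0.038, -0.076, -0.0, 0, 0, 0], [0.046, -0.08, -0.0, 0, 0, 0]]
```

>>> carry_out(
  commands=[
    [0.008, -0.003, 0, 0, 0, 0],
    [0.007, -0.01, 0, 0, 0, 0],
    [0.006, -0.018, 0, 0, 0, 0],
    [0.007, -0.026, 0, 0, 0, 0],
    [0.008, -0.034, 0, 0, 0, 0],
    [0.011, -0.042, 0, 0, 0, 0],
    [0.014, -0.05, 0, 0, 0, 0],
    [0.019, -0.057, 0, 0, 0, 0],
    [0.024, -0.064, 0, 0, 0, 0],
    [0.031, -0.07, 0, 0, 0, 0],
    [0.038, -0.076, 0, 0, 0, 0],
    [0.046, -0.08, 0, 0, 0, 0],
  ],
)

```text
clock: 11.2
tool_pos: [0.6327, 0.0851, 0.1853]
eef_rot: [-0.605, 0.736, -0.234, 0.194]
contact_force: [-1.8, 4.3, -1.2]
opening: 0.005
```

```bash
python3 arc.py 4 -70 5 .055
python3 - <<'E'
from h import *
p=r.snapshot('top');save(p,'top1');cv2.imwrite('pics/top1c.png',cv2.resize(p['img'][90:240,230:400],None,fx=4,fy=4))
for d in r.spot_point(p,'elbow_outlet')[:3]:
        q=topt(d['xyz'])*1000;print(round(d['p'],2),np.array(d['xyz']),q,np.degrees(np.arctan2(q[1],q[0])))
E
```

```text
11.2 [64.0878 37.4579 55.5685] [-1.7918  4.3205 -1.2303] [-0.6872  0.7734  0.5496  2.1668  3.355   0.2698 -0.7962]
rot [-0.3415  0.3246  0.1437]
-51.0 [[0.007, -0.002, 0.001, 0, 0, 0], [0.013, -0.004, 0.001, 0, 0, 0], [0.018, -0.006, 0.001, 0, 0, 0], [0.023, -0.008, 0.0, 0, 0, 0], [0.028, -0.009, 0.0, 0, 0, 0], [0.033, -0.01, 0.0, 0, 0, 0], [0.039, -0.011, 0.0, 0, 0, 0], [0.044, -0.011, 0.0, 0, 0, 0], [0.05, -0.01, 0.0, 0, 0, 0], [0.056, -0.009, 0.0, 0, 0, 0], [0.062, -0.008, 0.0, 0, 0, 0], [0.068, -0.006, 0.0, 0, 0, 0]]
0.7 [0.6523 0.06   0.2158] [101.453   16.7457  66.6652] 9.372653861336225
```

View pics/top1c.png

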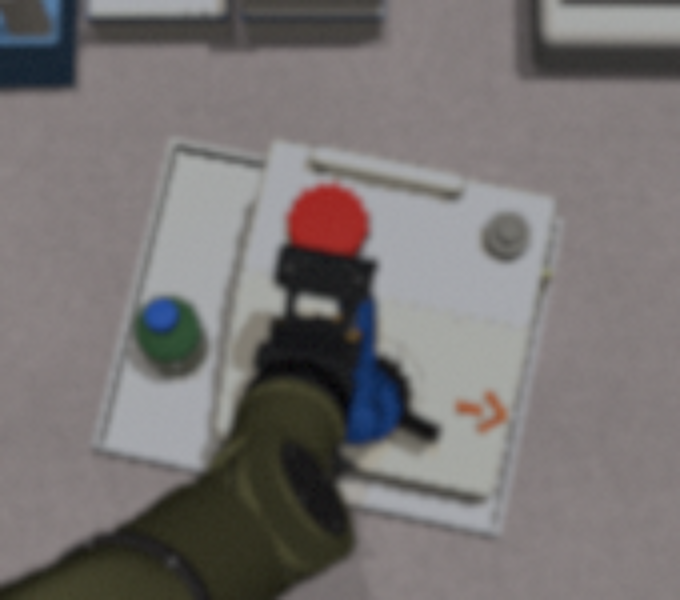

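>>> carry_out(
  commands=[
    [0.007, -0.002, 0, 0, 0, 0],
    [0.013, -0.004, 0, 0, 0, 0],
    [0.018, -0.006, 0, 0, 0, 0],
    [0.023, -0.008, 0, 0, 0, 0],
    [0.028, -0.009, 0, 0, 0, 0],
    [0.033, -0.01, 0, 0, 0, 0],
    [0.039, -0.011, 0, 0, 0, 0],
    [0.044, -0.011, 0, 0, 0, 0],
    [0.05, -0.01, 0, 0, 0, 0],
    [0.056, -0.009, 0, 0, 0, 0],
    [0.062, -0.008, 0, 0, 0, 0],
    [0.068, -0.006, 0, 0, 0, 0],
  ],
)

```text
clock: 12.5
tool_pos: [0.6249, 0.0184, 0.1889]
eef_rot: [-0.605, 0.736, -0.234, 0.195]
contact_force: [1.5, 5.2, 0.4]
opening: 0.006
```

```bash
python3 arc.py -54 -79 3 .055
python3 - <<'E'
from h import *
for c in ('top','scene','wrist'):
    p=r.snapshot(c);save(p,c+'2')
    for d in r.spot_point(p,'elbow_outlet')[:3]:
        q=topt(d['xyz'])*1000;print(c,round(d['p'],2),np.array(d['xyz']),q,np.degrees(np.arctan2(q[1],q[0])))
E
```

```text
12.5 [ 70.7822 -29.4753  55.2621] [1.4631 5.2188 0.3658] [-0.538   0.7472  0.5247  2.2239  3.4416  0.3588 -0.749 ]
rot [-0.456   0.4193  0.1572]
-78.0 [[0.005, 0.002, 0.0, 0, 0, 0], [0.008, 0.004, 0.0, 0, 0, 0], [0.012, 0.006, 0.0, 0, 0, 0], [0.015, 0.009, 0.0, 0, 0, 0], [0.018, 0.011, 0.0, 0, 0, 0], [0.022, 0.014, -0.0, 0, 0, 0], [0.024, 0.017, -0.0, 0, 0, 0], [0.027, 0.02, -0.0, 0, 0, 0], [0.03, 0.024, -0.0, 0, 0, 0]]
top 0.55 [ 0.6117 -0.021   0.2017] [ 73.9499 -70.7047  68.7102] -43.7148239881638
scene 0.73 [ 0.609  -0.0188  0.1912] [ 65.4018 -69.0848  61.8775] -46.568712293288186
scene 0.22 [ 0.395  -0.3223 -0.0038] [-168.8698 -409.044   -12.1348] -112.43279640916072
wrist 0.97 [ 0.6066 -0.0253  0.1956] [ 67.0563 -75.932   66.0904] -48.551962372936416
```

View pics/wrist2.png

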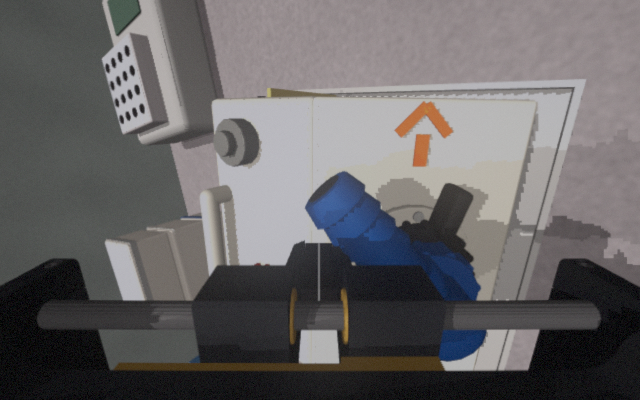

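>>> carry_out(
  commands=[
    [0.005, 0.002, 0, 0, 0, 0],
    [0.008, 0.004, 0, 0, 0, 0],
    [0.012, 0.006, 0, 0, 0, 0],
    [0.015, 0.009, 0, 0, 0, 0],
    [0.018, 0.011, 0, 0, 0, 0],
    [0.022, 0.014, 0, 0, 0, 0],
    [0.024, 0.017, 0, 0, 0, 0],
    [0.027, 0.02, 0, 0, 0, 0],
    [0.03, 0.024, 0, 0, 0, 0],
    [0.03, 0.024, 0, 0, 0, 0],
  ],
)

```text
clock: 13.8
tool_pos: [0.5972, -0.0089, 0.1734]
eef_rot: [-0.604, 0.737, -0.233, 0.192]
contact_force: [2.2, 2.2, 1.3]
opening: 0.006
```

```bash
cat > look.py <<'E'
from h import *
import sys
n=sys.argv[1]
for c in ('top','scene','wrist'):
    p=r.snapshot(c);save(p,c+n)
    for l in ('elbow_outlet','arrow','elbow_top','ring_ear'):
      for d in r.spot_point(p,l)[:1]:
        q=topt(d['xyz'])*1000;print(c,l,round(d['p'],2),q,np.degrees(np.arctan2(q[1],q[0])))
E
python3 arc.py -79 -88 1 .055;python3 look.py 3
```

```text
13.8 [ 44.1017 -61.7536  55.1115] [2.1568 2.2274 1.3187] [-0.4948  0.7744  0.539   2.3146  3.4508  0.4831 -0.7182]
rot [-0.1643  0.1337  0.1041]
-88.0 [[-0.001, -0.002, 0.0, 0, 0, 0], [-0.001, -0.001, 0.0, 0, 0, 0], [0.0, 0.0, 0.0, 0, 0, 0], [0.001, 0.002, 0.0, 0, 0, 0], [0.002, 0.003, 0.0, 0, 0, 0], [0.002, 0.004, 0.0, 0, 0, 0], [0.003, 0.005, 0.0, 0, 0, 0], [0.004, 0.007, 0.0, 0, 0, 0], [0.004, 0.008, 0.0, 0, 0, 0], [0.005, 0.009, 0.0, 0, 0, 0]]
top elbow_top 0.7 [ 0.9114  1.779  85.1823] 62.874497231902424
top ring_ear 0.68 [18.5592 54.6788 38.8877] 71.25167800254678
scene elbow_outlet 0.56 [ 21.6727 -95.4593  63.9308] -77.20862948026853
scene arrow 0.79 [  -4.5041 -114.0135    0.9564] -92.26228579139932
scene elbow_top 0.84 [-2.2998 -1.0101 83.5243] -156.2876877835451
scene ring_ear 0.75 [20.9535 55.2509 40.0189] 69.23109584680455
wrist elbow_outlet 0.62 [ 19.3328 -99.2722  66.1796] -78.97982143685896
wrist arrow 0.62 [  -2.0923 -115.9447   -2.6856] -91.03383585728109
```

View pics/wrist3.png

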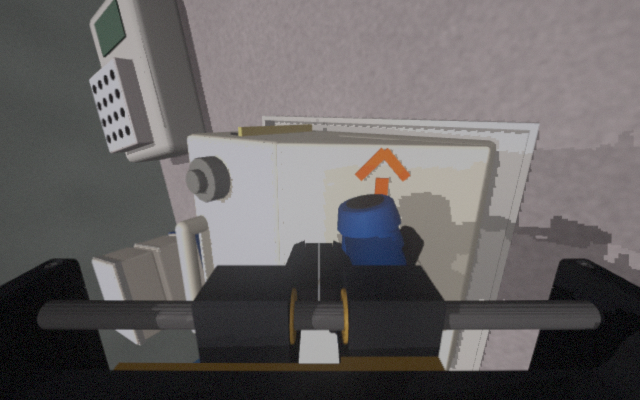

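>>> carry_out(
  commands=[
    [0.001, 0.002, 0, 0, 0, 0],
    [0.002, 0.003, 0, 0, 0, 0],
    [0.002, 0.004, 0, 0, 0, 0],
    [0.003, 0.006, 0, 0, 0, 0],
    [0.004, 0.007, 0, 0, 0, 0],
    [0.004, 0.007, 0, 0, 0, 0],
    [0, -0.015, -0.01, 0, 0, 0],
    [-0.02, -0.015, -0.04, 0, 0, 0],
    [-0.05, 0, -0.08, 0, 0, 0],
    [-0.08, 0.02, -0.11, 0, 0, 0],
    [-0.09, 0.025, -0.12, 0, 0, 0],
    [-0.09, 0.025, -0.12, 0, 0, 0],
  ],
)

```text
clock: 15.75
tool_pos: [0.5249, 0.0992, 0.257]
eef_rot: [-0.606, 0.736, -0.232, 0.192]
contact_force: [0.2, -0.1, 0.2]
opening: 0.003
```

```bash
python3 - <<'E'
from h import *
p,Q,s=pose();print(s['clock'],topt(p)*1000,s['contact_force'],np.array(s['q']),s['qd'])
np.savez('v4.npz',p=p,q=s['eef_rot'])
w=r.snapshot('wrist');np.savez('v4.npz',p=p,q=s['eef_rot'],K=w['intrinsics'],k1=w['k1'],T=w['tool_from_camera'],img=w['img'])
E
python3 look.py 4
```

```text
15.75 [ 16.4761  29.82   176.5022] [ 0.2319 -0.0974  0.2132] [-0.9416  0.5719  0.7135  2.3685  3.2894  0.209  -0.7561] [ 0.0856  0.0203  0.0047 -0.0217  0.0154  0.0272  0.0048]
top elbow_outlet 0.96 [ 16.2969 -98.3198  67.6949] -80.58853709339722
top arrow 0.88 [   1.1057 -114.4879   -1.8729] -89.44666037574187
top elbow_top 0.85 [-0.6023 -0.6327 82.702 ] -133.5905666614925
top ring_ear 0.54 [17.501  53.896  36.2104] 72.01046686382065
scene elbow_outlet 0.79 [ 12.3921 -97.5621  67.011 ] -82.76122104022792
scene arrow 0.88 [  -3.8474 -114.2281    1.1069] -91.92907014984426
scene elbow_top 0.6 [-2.2758  2.8731 83.5075] 128.3836325752526
scene ring_ear 0.72 [-272.2873   63.1479   65.8945] 166.94299000082196
wrist elbow_outlet 0.78 [  12.1193 -101.8123   62.8072] -83.21168891365721
wrist arrow 0.63 [  -3.5391 -112.3038   -0.0855] -91.805021821784
wrist elbow_top 0.91 [-1.7694  0.8097 87.0594] 155.4117279362149
wrist ring_ear 0.83 [13.5809 53.5599 45.7916] 75.77170429793425
```

View pics/wrist4.png

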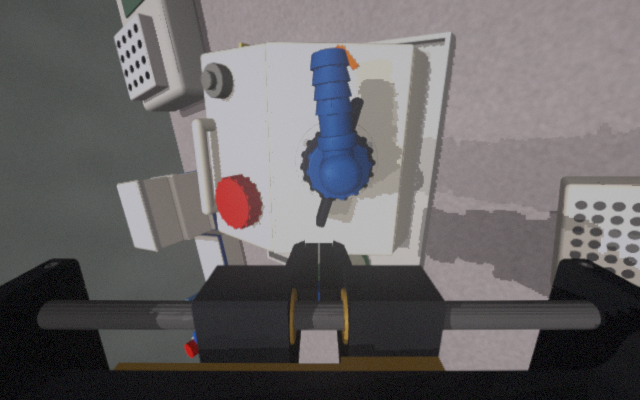

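```bash
python3 -c "
import cv2
i=cv2.imread('pics/scene4.png');cv2.imwrite('pics/scene4c.png',cv2.resize(i[160:290,220:360],None,fx=5,fy=4.6))
i=cv2.imread('pics/top4.png');cv2.imwrite('pics/top4c.png',cv2.resize(i[120:230,250:380],None,fx=5.5,fy=5.4))"
```

```text
(no output)
```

View pics/top4c.png

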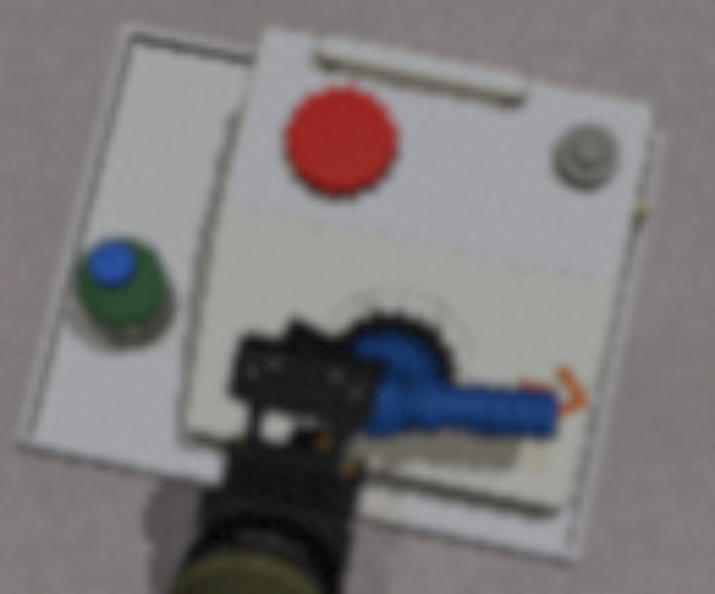

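Run:
```python
import cv2,numpy as np
d=np.load('v4.npz');i=d['img'];cv2.imwrite('pics/w4c.png',cv2.resize(i[30:260,190:450],None,fx=3,fy=2.6*1.0,interpolation=cv2.INTER_CUBIC) if 0 else cv2.resize(i[30:230,190:450],None,fx=3,fy=3,interpolation=cv2.INTER_CUBIC))
```

View pics/w4c.png

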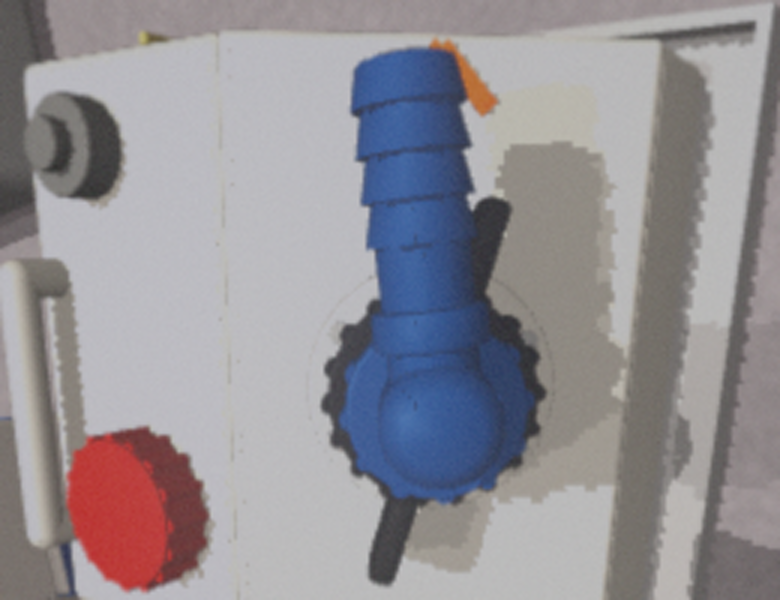

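```bash
cat > unp.py <<'E'
from h import *
def rays(v,px):
    d=np.load(v);K=d['K'];T=d['T'];Q=R.from_quat(d['q']).as_matrix()
    px=np.atleast_2d(np.array(px,float));n=np.c_[(px[:,0]-K[0,2])/K[0,0],(px[:,1]-K[1,2])/K[1,1]]
    u=n.copy()
    for _ in range(20): u=n/(1+d['k1']*(u**2).sum(1,keepdims=True))
    D=np.c_[u,np.ones(len(u))]@T[:3,:3].T@Q.T
    o=Q@T[:3,3]+d['p'];return o,D
def plane(v,px,n,c):
    o,D=rays(v,px);t=(c-o@n)/(D@n);return o+D*t[:,None]
def hplane(v,px,h): # port height plane
    return (plane(v,px,F[:,2],P@F[:,2]+h)-P)@F
E
python3 - <<'E'
from unp import *
f=lambda l:np.array(l)/3.+[190,30]
Z=np.array([0,0,1.])
for n,l,z in (('crease',[(218,33),(242,598)],.146),('low',[(660,40),(605,590)],.060)):
    w=plane('v4.npz',f(l),Z,z);d=w[0]-w[1];print(n,w,'yaw y-axis',np.degrees(np.arctan2(-d[0],-d[1])),'rel',np.degrees(np.arctan2(-d[0],-d[1])-np.arctan2(F[0,1],F[1,1])))
    print((w-P)@F*1000)
q=hplane('v4.npz',f([(408,60),(409.5,108),(421,225),(430,287)]),.064)*1000;print(q);d=q[0]-q[2];print(np.degrees(np.arctan2(d[1],d[0])))
print(hplane('v4.npz',f([(441,420)]),.080)*1000,'barrel')
print(hplane('v4.npz',f([(433,388)]),.008)*1000,'flange')
print(hplane('v4.npz',f([(433,40),(498,105)]),.0)*1000,'arrow bits')
E
```

```text
crease [[ 0.6386 -0.0744  0.146 ]
 [ 0.6808  0.1261  0.146 ]] yaw y-axis 11.90707039428031 rel 0.45030128756860444
[[  72.2476 -117.6676    1.905 ]
 [  73.5666   87.2015    0.9815]]
low [[ 0.5198 -0.0492  0.06  ]
 [ 0.5617  0.1464  0.06  ]] yaw y-axis 12.1028678281059 rel 0.646098721394194
[[ -76.5474 -116.6214    1.1058]
 [ -74.6993   83.438    -0.1883]]
[[  9.8498 -97.6393  64.    ]
 [  9.2806 -85.695   64.    ]
 [  5.5632 -55.056   64.    ]
 [  2.6215 -37.8656  64.    ]]
-84.25186709867722
[[-0.4966 -1.468  80.    ]] barrel
[[-2.108   0.1476  8.    ]] flange
[[  -0.0172 -116.3032   -0.    ]
 [ -22.8776  -96.3936   -0.    ]] arrow bits
```

```bash
cat > to.py <<'E'
from h import *
import sys
p,Q,s=pose();print(s['clock'],topt(p)*1000,np.array(s['contact_force']),np.array(s['q']))
print('rot',(Q.inv()*R.from_matrix(T90)).as_rotvec(degrees=True))
out=[]
for a in sys.argv[1:]:
    q=np.array([float(x) for x in a.split(',')])/1000
    out.append([float(x) for x in Q.inv().apply(tow(q)-p).round(4)])
print(out)
E
python3 to.py 45,-20,150 52,-62,110 52,-62,55
python3 - <<'E'
import numpy as np
for t in (-84,-86,-88,-90,-91,-92):
    t_=np.radians(t);u=np.array([np.cos(t_),np.sin(t_)]);n=np.array([-u[1],u[0]])
    print(t,(68*u+(14+18*abs(np.sin(t_))+11*abs(np.cos(t_)))*n).round(1))
E
```

```text
16.55 [ 19.3016  28.8132 175.3375] [0.6048 0.0738 1.2832] [-0.936   0.5729  0.7131  2.3652  3.2895  0.211  -0.7561]
rot [-0.2457  0.241   0.1366]
[[0.049, -0.0255, 0.0252], [0.0912, -0.0322, 0.0651], [0.0914, -0.032, 0.1201]]
-84 [ 40.  -64.2]
-86 [ 37.4 -65.6]
-88 [ 34.7 -66.8]
-90 [ 32. -68.]
-91 [ 31.  -68.6]
-92 [ 30.  -69.1]
```

>>> carry_out(
  commands=[
    [0.03, -0.015, 0.013, 0, 0, 0],
    [0.05, -0.025, 0.025, 0, 0, 0],
    [0.075, -0.032, 0.05, 0, 0, 0],
    [0.091, -0.032, 0.075, 0, 0, 0],
    [0.091, -0.032, 0.1, 0, 0, 0],
    [0.091, -0.032, 0.12, 0, 0, 0],
    [0.091, -0.032, 0.12, 0, 0, 0],
    [0.091, -0.032, 0.12, 0, 0, 0],
  ],
)

```text
clock: 17.35
tool_pos: [0.6031, -0.0102, 0.1779]
eef_rot: [-0.605, 0.737, -0.233, 0.192]
contact_force: [-0.4, -1.3, 0.6]
opening: -0.0
```

```bash
python3 to.py 44,-62,55 40,-64.2,55 37.4,-65.6,55 34.7,-66.8,55 32,-68,55 31,-68.6,55
```

```text
17.35 [ 51.6029 -61.8309  55.2827] [-0.4335 -1.2894  0.6084] [-0.4841  0.7623  0.5284  2.2957  3.455   0.4568 -0.7135]
rot [-0.1981  0.2018  0.1504]
[[0.0002, 0.0076, 0.0003], [0.0023, 0.0116, 0.0002], [0.0037, 0.0142, 0.0002], [0.0049, 0.0169, 0.0002], [0.0061, 0.0196, 0.0002], [0.0067, 0.0206, 0.0002]]
```

>>> carry_out(
  commands=[
    [0.0002, 0.0076, 0, 0, 0, 0],
    [0.0023, 0.0116, 0, 0, 0, 0],
    [0.0037, 0.0142, 0, 0, 0, 0],
    [0.0049, 0.0169, 0, 0, 0, 0],
    [0.0057, 0.0185, 0, 0, 0, 0],
    [0.0061, 0.0196, 0, 0, 0, 0],
    [0.0061, 0.0196, 0, 0, 0, 0],
    [0.0061, 0.0196, 0, 0, 0, 0],
  ],
)

```text
clock: 18.15
tool_pos: [0.5871, -0.0126, 0.1668]
eef_rot: [-0.605, 0.736, -0.233, 0.193]
contact_force: [3.0, 1.9, 3.7]
opening: 0.004
```

```bash
python3 to.py 44,-62,60 42,-20,140 19,29,175
```

```text
18.15 [ 32.8484 -67.364   54.9199] [2.954  1.8506 3.6862] [-0.4864  0.7902  0.5393  2.3506  3.4375  0.5387 -0.6994]
rot [-0.2894  0.2834  0.1472]
[[-0.0054, -0.0112, -0.005], [-0.0478, -0.0097, -0.0848], [-0.097, 0.013, -0.1197]]
```

>>> carry_out(
  commands=[
    [-0.003, -0.011, -0.005, 0, 0, 0],
    [-0.01, -0.011, -0.035, 0, 0, 0],
    [-0.035, -0.01, -0.07, 0, 0, 0],
    [-0.06, 0, -0.1, 0, 0, 0],
    [-0.09, 0.01, -0.12, 0, 0, 0],
    [-0.097, 0.013, -0.12, 0, 0, 0],
    [-0.097, 0.013, -0.12, 0, 0, 0],
    [-0.097, 0.013, -0.12, 0, 0, 0],
  ],
)

```text
clock: 18.95
tool_pos: [0.5266, 0.0957, 0.2567]
eef_rot: [-0.604, 0.737, -0.234, 0.191]
contact_force: [-0.2, 0.3, -0.1]
opening: 0.007
```

```bash
cat > grab.py <<'E'
from h import *
import sys
n=sys.argv[1]
p,Q,s=pose();print(s['clock'],topt(p)*1000,np.linalg.norm(s['qd']))
w=r.snapshot('wrist');np.savez('v%s.npz'%n,p=p,q=s['eef_rot'],K=w['intrinsics'],k1=w['k1'],T=w['tool_from_camera'],img=w['img'])
cv2.imwrite('pics/w%sc.png'%n,cv2.resize(w['img'][30:230,190:450],None,fx=3,fy=3,interpolation=cv2.INTER_CUBIC))
E
python3 grab.py 5; python3 look.py 5
```

```text
18.95 [ 18.1778  26.7809 174.8688] 0.02814227855084283
top elbow_outlet 0.88 [  8.4693 -97.1806  68.6591] -85.01926797244286
top arrow 0.58 [   1.0673 -117.0996    0.3514] -89.47780324457837
top elbow_top 0.8 [-1.9537  3.4399 85.2352] 119.59418304821911
top ring_ear 0.7 [15.03   54.6537 37.5744] 74.6234759185396
scene elbow_outlet 0.93 [  3.4533 -95.9687  64.2363] -87.93919100522251
scene arrow 0.69 [  -3.6142 -114.7738   -0.8875] -91.80361446903639
scene elbow_top 0.89 [-0.2249  0.8546 85.3676] 104.74433418362345
scene ring_ear 0.61 [18.8904 53.0484 41.0973] 70.39931369891785
wrist elbow_outlet 0.65 [  5.7492 -98.8705  67.0235] -86.67209108750097
wrist arrow 0.6 [  -4.9427 -110.582     0.6531] -92.55923780962742
wrist elbow_top 0.74 [-2.6874  2.0056 85.9931] 143.2658399967659
wrist ring_ear 0.7 [-270.352    63.0206   61.8537] 166.87833808696482
```

View pics/w5c.png

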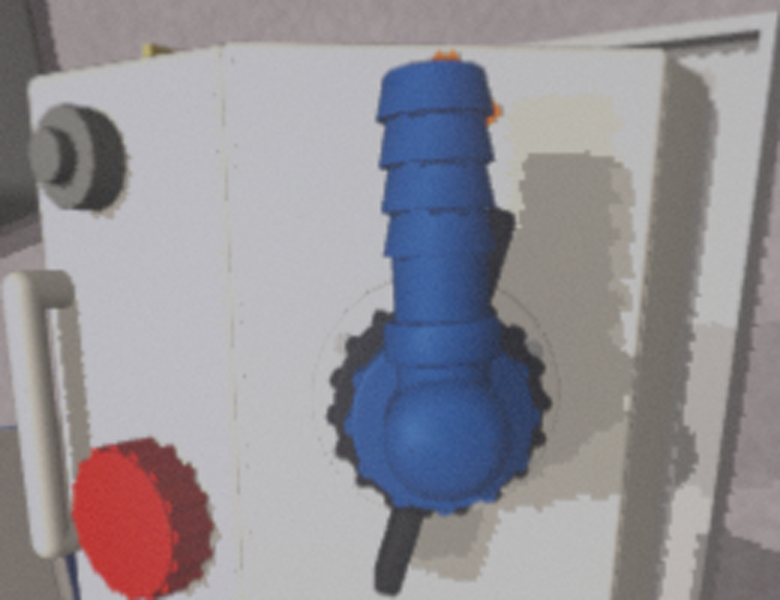

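Run:
```python
from unp import *
f=lambda l:np.array(l)/3.+[190,30]
v='v5.npz';Z=np.array([0,0,1.])
d=np.load(v);img=d['img'];hsv=cv2.cvtColor(img,cv2.COLOR_BGR2HSV)
m=cv2.inRange(hsv,(100,110,30),(130,255,255))
pts=[]
for y in range(56,126,4):
    xs=np.where(m[y,290:400]>0)[0]+290
    if len(xs):pts.append(((xs[0]+xs[-1])/2,y,xs[-1]-xs[0]))
pts=np.array(pts);print(pts.T)
q=hplane(v,pts[:,:2],.064)*1000;print(q[:,:2].round(1).tolist())
k=np.polyfit(q[:,1],q[:,0],1);print('leg angle by slope',-90-np.degrees(np.arctan(k[0])),'x at axis',k[1])
for n,l,z in (('crease',[(225,45),(243,560)],.146),('low',[(666,50),(612,590)],.060)):
    w=plane(v,f(l),Z,z);dd=w[0]-w[1];print(n,'rel',np.degrees(np.arctan2(-dd[0],-dd[1])-np.arctan2(F[0,1],F[1,1])),((w-P)@F*1000)[:,0])
o=cv2.inRange(hsv,(3,130,120),(18,255,255));ys,xs=np.where(o>0);print(np.c_[xs,ys][:40].tolist())
k=(ys<100)&(xs>300)&(xs<370)
print(hplane(v,np.c_[xs,ys][k],0).round(4)[:,:2].tolist())
# barrel circle & flange
b=hplane(v,f([(446,440),(436,408)]),.08)*1000;print(b[0],hplane(v,f([(436,405)]),.008)*1000)
```

```text
[[333.  333.  332.5 331.5 333.5 333.  333.5 332.  334.5 334.  335.  334.
  335.  335.  335.5 335.  335.5 335.5]
 [ 56.   60.   64.   68.   72.   76.   80.   84.   88.   92.   96.  100.
  104.  108.  112.  116.  120.  124. ]
 [ 30.   30.   31.   31.   29.   30.   31.   30.   29.   30.   32.   30.
   30.   30.   33.   28.   27.   27. ]]
[[5.5, -96.4], [5.4, -93.4], [5.8, -90.4], [6.6, -87.4], [4.9, -84.4], [5.2, -81.3], [4.8, -78.2], [6.0, -75.1], [3.8, -72.0], [4.2, -68.8], [3.3, -65.7], [4.1, -62.5], [3.2, -59.2], [3.1, -56.0], [2.6, -52.7], [3.0, -49.4], [2.5, -46.1], [2.4, -42.7]]
leg angle by slope -85.96470553096091 x at axis -0.7155148886417448
crease rel 1.2460090753967503 [71.1753 74.4535]
low rel 0.8266582128921565 [-77.0074 -74.6922]
[[335, 48], [336, 48], [337, 48], [339, 48], [340, 48], [341, 48], [355, 66], [355, 67], [356, 67], [355, 68], [353, 69], [354, 69], [353, 70], [341, 292], [343, 293], [344, 296], [343, 297], [345, 297], [344, 298], [346, 303], [344, 306], [344, 321], [344, 324], [344, 330], [188, 348]]
[[0.0007, -0.1154], [-0.0003, -0.1154], [-0.0014, -0.1154], [-0.0034, -0.1154], [-0.0044, -0.1154], [-0.0054, -0.1154], [-0.0203, -0.0988], [-0.0203, -0.0978], [-0.0213, -0.0978], [-0.0203, -0.0969], [-0.0183, -0.0959], [-0.0193, -0.0959], [-0.0183, -0.095]]
[-0.2049  0.7415 80.    ] [[-1.3383  2.6115  8.    ]]
```

```bash
python3 to.py 45,-20,145 45,-64,100 45,-64,55
```

```text
19.75 [ 18.6492  28.7789 175.3615] [-0.2358  0.8327 -0.4711] [-0.934   0.5719  0.7082  2.3668  3.2724  0.2122 -0.7397]
rot [-0.2435  0.2457  0.1493]
[[0.049, -0.0261, 0.0303], [0.0932, -0.0258, 0.0751], [0.0934, -0.0256, 0.1201]]
```

>>> carry_out(
  commands=[
    [0.03, -0.015, 0.013, 0, 0, 0],
    [0.05, -0.026, 0.03, 0, 0, 0],
    [0.075, -0.026, 0.05, 0, 0, 0],
    [0.093, -0.026, 0.075, 0, 0, 0],
    [0.093, -0.026, 0.1, 0, 0, 0],
    [0.093, -0.026, 0.12, 0, 0, 0],
    [0.093, -0.026, 0.12, 0, 0, 0],
    [0.093, -0.026, 0.12, 0, 0, 0],
  ],
)

```text
clock: 20.55
tool_pos: [0.5974, -0.0112, 0.1741]
eef_rot: [-0.605, 0.737, -0.233, 0.192]
contact_force: [-0.4, 0.7, 0.3]
opening: 0.006
```

```bash
python3 to.py 38,-66,55 34,-68,55 32,-68,55 30,-68,55 28,-68,55 27,-68,55 26.7,-68,55
```

```text
20.55 [ 45.0337 -63.927   55.2546] [-0.4267  0.6663  0.324 ] [-0.4811  0.7691  0.5249  2.3144  3.4379  0.4813 -0.6966]
rot [-0.2006  0.2052  0.1504]
[[0.0021, 0.007, 0.0002], [0.004, 0.011, 0.0002], [0.004, 0.013, 0.0002], [0.004, 0.015, 0.0002], [0.004, 0.017, 0.0002], [0.004, 0.018, 0.0002], [0.004, 0.0183, 0.0002]]
```

>>> carry_out(
  commands=[
    [0.002, 0.007, 0, 0, 0, 0],
    [0.004, 0.011, 0, 0, 0, 0],
    [0.004, 0.013, 0, 0, 0, 0],
    [0.004, 0.015, 0, 0, 0, 0],
    [0.004, 0.017, 0, 0, 0, 0],
    [0.004, 0.018, 0, 0, 0, 0],
    [0.004, 0.018, 0, 0, 0, 0],
    [0.004, 0.018, 0, 0, 0, 0],
  ],
)

```text
clock: 21.35
tool_pos: [0.5831, -0.0127, 0.1643]
eef_rot: [-0.604, 0.737, -0.234, 0.193]
contact_force: [1.6, -1.7, 4.6]
opening: -0.0
```

```bash
python3 to.py 44,-62,60 42,-20,140 19,29,175
```

```text
21.35 [ 28.2049 -68.2453  55.0413] [ 1.613  -1.7095  4.5631] [-0.4855  0.7955  0.5345  2.3637  3.4193  0.5551 -0.6853]
rot [-0.3317  0.2001  0.0882]
[[-0.0062, -0.0158, -0.0048], [-0.0485, -0.0144, -0.0847], [-0.0977, 0.0084, -0.1197]]
```

>>> carry_out(
  commands=[
    [-0.003, -0.015, -0.005, 0, 0, 0],
    [-0.01, -0.016, -0.035, 0, 0, 0],
    [-0.035, -0.014, -0.07, 0, 0, 0],
    [-0.06, -0.004, -0.1, 0, 0, 0],
    [-0.09, 0.006, -0.12, 0, 0, 0],
    [-0.098, 0.008, -0.12, 0, 0, 0],
    [-0.098, 0.008, -0.12, 0, 0, 0],
    [-0.098, 0.008, -0.12, 0, 0, 0],
  ],
)

```text
clock: 22.15
tool_pos: [0.5269, 0.0976, 0.2566]
eef_rot: [-0.605, 0.737, -0.233, 0.192]
contact_force: [0.1, -0.1, -0.4]
opening: 0.002
```

```bash
python3 grab.py 6; python3 look.py 6
cat > leg.py <<'E'
from unp import *
import sys
v='v%s.npz'%sys.argv[1]
d=np.load(v);img=d['img'];hsv=cv2.cvtColor(img,cv2.COLOR_BGR2HSV)
m=cv2.inRange(hsv,(100,110,30),(130,255,255));pts=[]
for y in range(56,126,2):
    xs=np.where(m[y,290:400]>0)[0]+290
    if len(xs):pts.append(((xs[0]+xs[-1])/2,y))
q=hplane(v,pts,.064)*1000
k=np.polyfit(q[:,1],q[:,0],1);print('leg angle',-90-np.degrees(np.arctan(k[0])),'x at axis',k[1])
o=cv2.inRange(hsv,(3,130,120),(18,255,255));ys,xs=np.where(o>0)
k=(ys<100)&(xs>300)&(xs<370);print((hplane(v,np.c_[xs,ys][k],0)[:,:2]*1000).round(1).tolist())
E
python3 leg.py 6; python3 leg.py 5
```

```text
22.15 [ 18.0588  28.7048 174.858 ] 0.030961605448467936
top elbow_outlet 0.75 [  1.7277 -98.3883  66.7874] -88.99396077952916
top arrow 0.77 [   1.0467 -115.86     -2.442 ] -89.48238682518951
top elbow_top 0.66 [ 0.4465 -0.9294 85.874 ] -64.33704105492357
top ring_ear 0.43 [17.7028 53.8351 37.9003] 71.79737300574466
scene elbow_outlet 0.67 [ -0.9565 -95.0521  61.4643] -90.57654208023737
scene arrow 0.63 [  -0.8759 -113.9038   -1.8282] -90.4405874223285
scene elbow_top 0.78 [-1.0255  3.0121 84.097 ] 108.80249563610867
scene ring_ear 0.8 [16.8505 53.0458 39.962 ] 72.37703262183197
wrist elbow_outlet 0.63 [ -2.1643 -99.3762  66.2165] -91.24764925702556
wrist arrow 0.69 [  -1.6749 -113.8494    0.0741] -90.8428298760476
wrist elbow_top 0.57 [-0.1745  2.032  84.9661] 94.90961115857104
wrist ring_ear 0.61 [12.1291 55.6617 41.4368] 77.70700114922691
leg angle -89.39109829104817 x at axis -1.0220483031630943
[[-0.2, -116.0], [0.8, -115.0], [-0.2, -115.0], [13.9, -101.2], [14.9, -100.3], [13.9, -100.3], [15.9, -99.3], [14.9, -99.3], [15.9, -98.4], [14.9, -98.4], [15.9, -97.5], [14.9, -97.5], [14.9, -96.5], [13.9, -95.6], [12.8, -95.6], [12.8, -94.6]]
leg angle -85.91157160948376 x at axis -0.7677007929978119
[[0.7, -115.4], [-0.3, -115.4], [-1.4, -115.4], [-3.4, -115.4], [-4.4, -115.4], [-5.4, -115.4], [-20.3, -98.8], [-20.3, -97.8], [-21.3, -97.8], [-20.3, -96.9], [-18.3, -95.9], [-19.3, -95.9], [-18.3, -95.0]]
```

View pics/w6c.png

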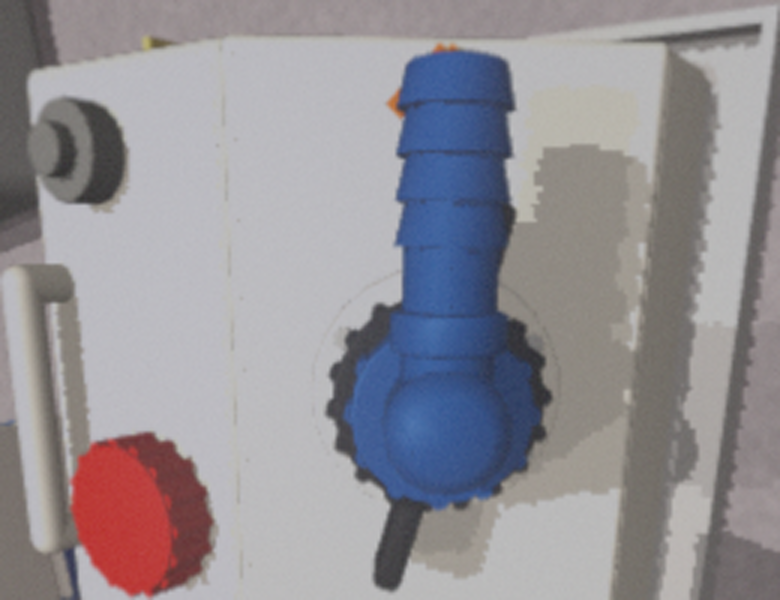

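```bash
python3 to.py 45,-20,145 40,-64,100 38,-66,55
```

```text
22.95 [ 18.6889  29.8046 175.3871] [-0.3554 -1.1625  0.5143] [-0.934   0.5711  0.7042  2.3653  3.2564  0.2098 -0.7259]
rot [-0.2483  0.2501  0.1439]
[[0.05, -0.0261, 0.0303], [0.0942, -0.0207, 0.0751], [0.0964, -0.0185, 0.12]]
```

>>> carry_out(
  commands=[
    [0.03, -0.015, 0.013, 0, 0, 0],
    [0.05, -0.026, 0.03, 0, 0, 0],
    [0.075, -0.024, 0.05, 0, 0, 0],
    [0.094, -0.021, 0.075, 0, 0, 0],
    [0.096, -0.0185, 0.1, 0, 0, 0],
    [0.0965, -0.0185, 0.12, 0, 0, 0],
    [0.0965, -0.0185, 0.12, 0, 0, 0],
    [0.0965, -0.0185, 0.12, 0, 0, 0],
  ],
)

```text
clock: 23.75
tool_pos: [0.591, -0.0124, 0.1698]
eef_rot: [-0.605, 0.737, -0.233, 0.192]
contact_force: [-0.7, 0.5, -0.2]
opening: 0.005
```

```bash
python3 to.py 32,-68,55 29,-68,55 28,-68,55 27,-68,55 26,-68,55
```

```text
23.75 [ 37.5994 -66.4056  55.2084] [-0.6834  0.4932 -0.179 ] [-0.4773  0.7774  0.521   2.3357  3.4209  0.5102 -0.6797]
rot [-0.2058  0.2094  0.1481]
[[0.0016, 0.0056, 0.0002], [0.0016, 0.0086, 0.0002], [0.0016, 0.0096, 0.0002], [0.0016, 0.0106, 0.0002], [0.0016, 0.0116, 0.0002]]
```

>>> carry_out(
  commands=[
    [0.0016, 0.006, 0, 0, 0, 0],
    [0.0016, 0.009, 0, 0, 0, 0],
    [0.0016, 0.01, 0, 0, 0, 0],
    [0.0016, 0.011, 0, 0, 0, 0],
    [0.0016, 0.0115, 0, 0, 0, 0],
    [0.0016, 0.0115, 0, 0, 0, 0],
    [0.0016, 0.0115, 0, 0, 0, 0],
  ],
)

```text
clock: 24.45
tool_pos: [0.583, -0.0122, 0.1642]
eef_rot: [-0.604, 0.736, -0.234, 0.194]
contact_force: [2.3, -0.9, 6.1]
opening: 0.008
```

```bash
python3 to.py 44,-62,60 42,-20,140 19,29,175
```

```text
24.45 [ 27.9965 -67.7741  55.0948] [ 2.2577 -0.9234  6.071 ] [-0.4818  0.7941  0.5265  2.3654  3.4077  0.5574 -0.6735]
rot [-0.4221  0.2753  0.0977]
[[-0.0058, -0.016, -0.0048], [-0.0482, -0.0147, -0.0846], [-0.0974, 0.0079, -0.1195]]
```

>>> carry_out(
  commands=[
    [0, 0.0005, 0, 0, 0, 0],
    [0, 0.0005, 0, 0, 0, 0],
    [0, 0.0005, 0, 0, 0, 0],
  ],
)

```text
clock: 24.75
tool_pos: [0.5828, -0.0122, 0.164]
eef_rot: [-0.604, 0.737, -0.234, 0.194]
contact_force: [1.5, -1.0, 4.8]
opening: 0.003
```

```bash
python3 to.py 44,-62,60 42,-20,140 19,29,175
```

```text
24.75 [ 27.6645 -67.8317  55.0708] [ 1.5442 -1.035   4.7539] [-0.4821  0.7949  0.5268  2.3666  3.4069  0.5594 -0.6733]
rot [-0.4397  0.2716  0.0887]
[[-0.0058, -0.0164, -0.0048], [-0.0482, -0.0151, -0.0846], [-0.0974, 0.0076, -0.1195]]
```

>>> carry_out(
  commands=[
    [0, 0.0005, 0, 0, 0, 0],
    [0, 0.0005, 0, 0, 0, 0],
    [0, -0.015, -0.005, 0, 0, 0],
    [-0.01, -0.016, -0.035, 0, 0, 0],
    [-0.035, -0.015, -0.07, 0, 0, 0],
    [-0.06, -0.004, -0.1, 0, 0, 0],
    [-0.09, 0.006, -0.12, 0, 0, 0],
    [-0.098, 0.008, -0.12, 0, 0, 0],
    [-0.098, 0.008, -0.12, 0, 0, 0],
    [-0.098, 0.008, -0.12, 0, 0, 0],
  ],
)

```text
clock: 25.75
tool_pos: [0.526, 0.0976, 0.256]
eef_rot: [-0.604, 0.737, -0.234, 0.192]
contact_force: [-1.1, -0.4, -0.3]
opening: 0.009
```

```bash
python3 grab.py 7; python3 leg.py 7; python3 look.py 7;python3 to.py 48,48,110 48,48,60 48,48,31
```

```text
25.75 [ 16.9599  28.478  174.8858] 0.031614702528740976
leg angle -90.13916169369239 x at axis -1.2594862125670585
[[-0.3, -116.2], [0.7, -115.3], [-0.3, -115.3], [-1.3, -115.3], [-4.3, -115.3], [-5.3, -115.3], [11.8, -103.3], [12.8, -102.4], [11.8, -102.4], [13.8, -101.4], [12.8, -101.4], [14.9, -100.5], [13.8, -100.5], [12.8, -100.5], [14.9, -99.6], [13.8, -99.6], [12.8, -99.6], [15.9, -98.6], [14.9, -98.6], [13.8, -98.6], [15.9, -97.7], [14.9, -97.7], [13.8, -97.7], [12.8, -97.7], [14.9, -96.8], [13.8, -96.8], [12.8, -96.8], [13.8, -95.8], [12.8, -95.8], [11.8, -95.8], [12.8, -94.9]]
top elbow_outlet 0.63 [   0.1627 -100.6688   68.3715] -89.90740390958285
top arrow 0.75 [   2.237  -116.6825   -1.5664] -88.90167469621946
top elbow_top 0.77 [-3.1373  0.0071 84.1107] 179.87112874828503
top ring_ear 0.71 [18.3721 52.1729 35.6005] 70.60084633445449
scene elbow_outlet 0.84 [ -1.9959 -97.3499  62.1921] -91.17453065999446
scene arrow 0.79 [  -1.6789 -112.1078    2.6405] -90.85797418820508
scene elbow_top 0.84 [-0.2281  1.4863 82.562 ] 98.72642886278788
scene ring_ear 0.78 [19.9615 54.4642 40.1031] 69.87173585117893
wrist elbow_outlet 0.58 [ -1.7916 -99.7259  64.4906] -91.02921528962669
wrist arrow 0.97 [  -5.1746 -116.016     1.4259] -92.55384666740805
wrist elbow_top 0.81 [-1.1656 -0.0632 81.3873] -176.89401380675517
wrist ring_ear 0.9 [13.3076 55.1769 39.3908] 76.4403114660314
26.55 [ 17.1736  29.6871 175.3693] [0.0205 0.8875 0.1384] [-0.9333  0.5714  0.7002  2.3692  3.2403  0.2139 -0.7119]
rot [-0.2473  0.2482  0.1455]
[[-0.018, -0.0306, 0.0656], [-0.0177, -0.0304, 0.1156], [-0.0176, -0.0302, 0.1446]]
```

View pics/w7c.png

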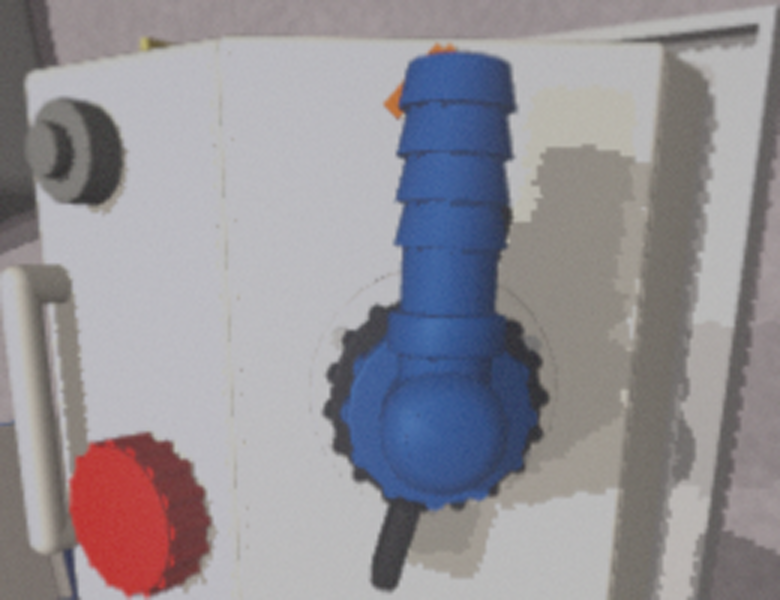

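>>> carry_out(
  commands=[
    [-0.012, -0.025, 0.03, 0, 0, 0],
    [-0.016, -0.0336, 0.065, 0, 0, 0],
    [-0.016, -0.0336, 0.095, 0, 0, 0],
    [-0.016, -0.0336, 0.12, 0, 0, 0],
    [-0.0156, -0.0333, 0.135, 0, 0, 0],
    [-0.0156, -0.0333, 0.1445, 0, 0, 0],
    [-0.0156, -0.0333, 0.1445, 0, 0, 0],
  ],
)

```text
clock: 27.25
tool_pos: [0.6377, 0.0925, 0.1572]
eef_rot: [-0.605, 0.737, -0.233, 0.192]
contact_force: [0.3, -0.1, -0.1]
opening: 0.007
```

```bash
cat > ring.py <<'E'
from h import *
import sys
a0,a1,st,h=[float(x) for x in sys.argv[1:5]]; rr=.060
def c(t):
    t=np.radians(t);u=np.array([np.cos(t),np.sin(t)]);n=np.array([-u[1],u[0]])
    return rr*u-(.005+.018*abs(np.sin(t))+.011*abs(np.cos(t)))*n
p,Q,s=pose();print(s['clock'],topt(p)*1000,s['contact_force'],np.array(s['q']))
print('rot',(Q.inv()*R.from_matrix(T90)).as_rotvec(degrees=True))
out=[]
for t in np.arange(a0,a1+.01,st)[:12]:
    d=Q.inv().apply(tow([*c(t),h])-p);out.append([float(x) for x in d.round(4)]+[0,0,0]);
print(t,c(t)*1000,out)
E
python3 ring.py 68 180 7 .031
```

```text
27.25 [50.7925 45.7131 30.5484] [ 0.3011 -0.1069 -0.0992] [-0.6787  0.8311  0.5199  2.1595  3.275   0.3105 -0.7472]
rot [-0.2167  0.2031  0.1576]
145.0 [-35.1911  54.3487] [[-0.0003, 0.0044, -0.0005, 0, 0, 0], [-0.0057, 0.0109, -0.0005, 0, 0, 0], [-0.0104, 0.0183, -0.0005, 0, 0, 0], [-0.0139, 0.0265, -0.0005, 0, 0, 0], [-0.0166, 0.0331, -0.0005, 0, 0, 0], [-0.0185, 0.0399, -0.0005, 0, 0, 0], [-0.0196, 0.0471, -0.0006, 0, 0, 0], [-0.0197, 0.0548, -0.0006, 0, 0, 0], [-0.0188, 0.0627, -0.0006, 0, 0, 0], [-0.0167, 0.0706, -0.0007, 0, 0, 0], [-0.0134, 0.0785, -0.0007, 0, 0, 0], [-0.0089, 0.086, -0.0007, 0, 0, 0]]
```

>>> carry_out(
  commands=[
    [0, 0.0044, 0, 0, 0, 0],
    [-0.0057, 0.011, 0, 0, 0, 0],
    [-0.0104, 0.0183, 0, 0, 0, 0],
    [-0.014, 0.0265, 0, 0, 0, 0],
    [-0.0166, 0.033, 0, 0, 0, 0],
    [-0.0185, 0.04, 0, 0, 0, 0],
    [-0.0196, 0.047, 0, 0, 0, 0],
    [-0.0197, 0.055, 0, 0, 0, 0],
    [-0.019, 0.063, 0, 0, 0, 0],
    [-0.0167, 0.0706, 0, 0, 0, 0],
    [-0.0134, 0.0785, 0, 0, 0, 0],
    [-0.009, 0.086, 0, 0, 0, 0],
  ],
)

```text
clock: 28.45
tool_pos: [0.5701, 0.116, 0.1077]
eef_rot: [-0.605, 0.736, -0.233, 0.193]
contact_force: [2.4, 0.9, 1.6]
opening: 0.004
```

```bash
python3 ring.py 148 174 4 .031
python3 - <<'E'
from h import *
p=r.snapshot('wrist');save(p,'wrist8')
p=r.snapshot('scene');save(p,'scene8');cv2.imwrite('pics/scene8c.png',cv2.resize(p['img'][160:290,220:360],None,fx=5,fy=4.6))
E
```

```text
28.45 [-35.6415  55.3204  30.6717] [2.4281 0.8833 1.627 ] [-0.7877  0.9446  0.5273  2.3418  3.1692  0.5522 -0.7846]
rot [-0.2518  0.3297  0.1722]
172.0 [-56.8556  26.5694] [[0.0033, 0.0026, -0.0004, 0, 0, 0], [0.0067, 0.0065, -0.0004, 0, 0, 0], [0.0104, 0.0101, -0.0004, 0, 0, 0], [0.0146, 0.0134, -0.0005, 0, 0, 0], [0.019, 0.0164, -0.0005, 0, 0, 0], [0.0237, 0.0191, -0.0005, 0, 0, 0], [0.0287, 0.0213, -0.0006, 0, 0, 0]]
```

View pics/wrist8.png

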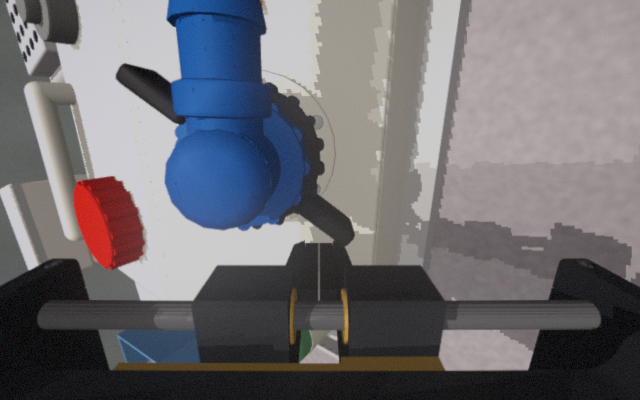

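View pics/scene8c.png

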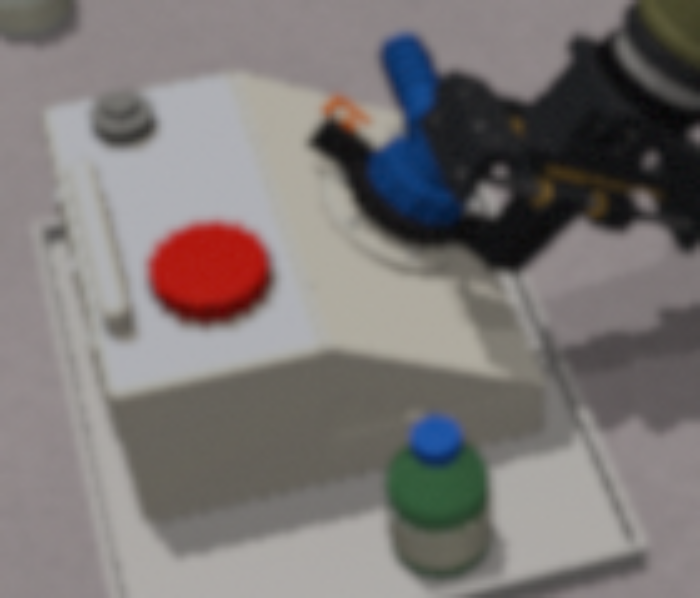

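>>> carry_out(
  commands=[
    [0.0033, 0.0026, 0, 0, 0, 0],
    [0.0067, 0.0065, 0, 0, 0, 0],
    [0.0104, 0.01, 0, 0, 0, 0],
    [0.0146, 0.0134, 0, 0, 0, 0],
    [0.019, 0.0164, 0, 0, 0, 0],
    [0.0237, 0.019, 0, 0, 0, 0],
    [0.0265, 0.02, 0, 0, 0, 0],
    [0.0265, 0.02, 0, 0, 0, 0],
  ],
)

```text
clock: 29.35
tool_pos: [0.5489, 0.0916, 0.0963]
eef_rot: [-0.604, 0.737, -0.233, 0.192]
contact_force: [1.0, -0.4, 0.5]
opening: 0.005
```

```bash
python3 ring.py 170 181 1 .031
```

```text
29.35 [-55.2798  27.1758  30.5269] [ 0.9658 -0.3847  0.4851] [-0.7473  0.9815  0.5168  2.4249  3.1785  0.6809 -0.7781]
rot [-0.1972  0.1553  0.1165]
181.0 [-60.2756  15.2628] [[-0.0019, 0.0005, -0.0005, 0, 0, 0], [-0.0007, 0.0011, -0.0005, 0, 0, 0], [0.0006, 0.0016, -0.0005, 0, 0, 0], [0.0019, 0.0021, -0.0005, 0, 0, 0], [0.0032, 0.0025, -0.0005, 0, 0, 0], [0.0045, 0.003, -0.0005, 0, 0, 0], [0.0058, 0.0034, -0.0005, 0, 0, 0], [0.0071, 0.0038, -0.0005, 0, 0, 0], [0.0085, 0.0041, -0.0005, 0, 0, 0], [0.0098, 0.0044, -0.0005, 0, 0, 0], [0.0112, 0.0047, -0.0005, 0, 0, 0], [0.0119, 0.005, -0.0005, 0, 0, 0]]
```

>>> carry_out(
  commands=[
    [0.0019, 0.002, 0, 0, 0, 0],
    [0.0032, 0.0025, 0, 0, 0, 0],
    [0.0045, 0.003, 0, 0, 0, 0],
    [0.0058, 0.0034, 0, 0, 0, 0],
    [0.0071, 0.0038, 0, 0, 0, 0],
    [0.0071, 0.0038, 0, 0, 0, 0],
  ],
)

```text
clock: 29.95
tool_pos: [0.5449, 0.0859, 0.0943]
eef_rot: [-0.605, 0.737, -0.233, 0.193]
contact_force: [1.2, 1.4, 0.8]
opening: 0.003
```

```bash
python3 to.py -60,19,30.5 -60,18,30.5 -60,17,30.5;python3 -c "
from h import *
print(F.T@np.array(r.get_state()['contact_force']))"
```

```text
29.95 [-58.6953  20.811   30.4893] [1.2229 1.4467 0.7645] [-0.7349  0.9901  0.5142  2.4429  3.1829  0.713  -0.775 ]
rot [-0.2427  0.2253  0.1308]
[[0.0018, 0.0013, -0.0], [0.0028, 0.0013, -0.0], [0.0038, 0.0013, -0.0]]
[1.1849 1.6608 0.1036]
```

>>> carry_out(
  commands=[
    [0.001, 0.0008, 0, 0, 0, 0],
    [0.002, 0.001, 0, 0, 0, 0],
    [0.003, 0.0013, 0, 0, 0, 0],
    [0.003, 0.0013, 0, 0, 0, 0],
  ],
)

```text
clock: 30.35
tool_pos: [0.5433, 0.0835, 0.0935]
eef_rot: [-0.605, 0.737, -0.233, 0.193]
contact_force: [1.8, 2.4, 0.7]
opening: 0.006
```

```bash
cat > fp.py <<'E'
from h import *
s=r.get_state();print(s['clock'],topt(s['tool_pos'])*1000,F.T@np.array(s['contact_force']))
E
python3 fp.py
```

```text
30.35 [-60.0568  18.1387  30.4679] [ 1.4228  2.7456 -0.182 ]
```

>>> carry_out(
  commands=[
    [0.001, 0, 0, 0, 0, 0],
    [0.0015, 0, 0, 0, 0, 0],
    [0.0015, 0, 0, 0, 0, 0],
  ],
)

```text
clock: 30.65
tool_pos: [0.5428, 0.0819, 0.0934]
eef_rot: [-0.605, 0.737, -0.233, 0.193]
contact_force: [-0.4, 2.0, 0.6]
opening: 0.006
```

```bash
python3 fp.py
```

```text
30.65 [-60.2234  16.488   30.5077] [-0.2895  1.8985  0.8882]
```

Still moving freely (about 2 N); continue in small steps.

>>> carry_out(
  commands=[
    [0.001, 0, 0, 0, 0, 0],
    [0.0015, 0, 0, 0, 0, 0],
    [0.0015, 0, 0, 0, 0, 0],
  ],
)

```text
clock: 30.95
tool_pos: [0.5425, 0.0811, 0.0934]
eef_rot: [-0.605, 0.736, -0.233, 0.193]
contact_force: [-0.5, 4.6, 2.2]
opening: 0.008
```

```bash
python3 fp.py
python3 - <<'E'
from h import *
p=r.snapshot('wrist');save(p,'wrist9')
E
```

```text
30.95 [-60.3393  15.5902  30.4761] [0.1575 4.3646 2.6239]
```

View pics/wrist9.png

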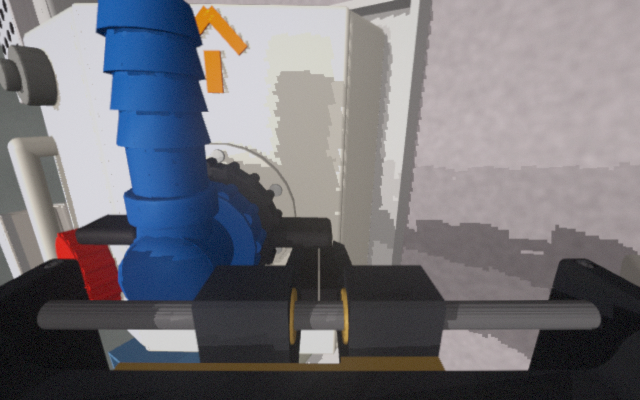

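>>> carry_out(
  commands=[
    [0.0006, 0, 0, 0, 0, 0],
    [0.0006, 0, 0, 0, 0, 0],
    [0.0006, 0, 0, 0, 0, 0],
  ],
)

```text
clock: 31.3
tool_pos: [0.5425, 0.0809, 0.0933]
eef_rot: [-0.605, 0.736, -0.233, 0.193]
contact_force: [-1.2, 5.8, 1.1]
opening: 0.008
```

```bash
python3 fp.py
```

```text
31.3 [-60.3656  15.3723  30.4598] [-1.2741  5.486   2.2086]
```

>>> carry_out(
  commands=[
    [0.0006, 0, 0, 0, 0, 0],
    [0.0006, 0, 0, 0, 0, 0],
    [0.0006, 0, 0, 0, 0, 0],
  ],
)

```text
clock: 31.6
tool_pos: [0.5424, 0.0807, 0.0933]
eef_rot: [-0.606, 0.736, -0.232, 0.194]
contact_force: [-1.5, 6.6, 2.6]
opening: 0.005
```

```bash
python3 fp.py; python3 to.py -60,30,30.5 -60,40,60 -60,45,110 17,29,175
```

```text
31.6 [-60.3725  15.2225  30.4294] [-0.824   6.1443  3.7137]
31.6 [-60.3725  15.2225  30.4294] [-1.5288  6.579   2.5694] [-0.7201  0.9947  0.5117  2.4558  3.1919  0.7374 -0.7703]
rot [-0.2094  0.3996  0.2192]
[[-0.0148, -0.0004, 0.0], [-0.025, -0.0006, -0.0294], [-0.0303, -0.0008, -0.0794], [-0.0145, -0.078, -0.1442]]
```

>>> carry_out(
  commands=[
    [-0.008, 0, 0, 0, 0, 0],
    [-0.018, 0, -0.005, 0, 0, 0],
    [-0.025, -0.001, -0.03, 0, 0, 0],
    [-0.03, -0.001, -0.06, 0, 0, 0],
    [-0.03, -0.003, -0.09, 0, 0, 0],
    [-0.025, -0.03, -0.12, 0, 0, 0],
    [-0.018, -0.06, -0.14, 0, 0, 0],
    [-0.0145, -0.078, -0.144, 0, 0, 0],
    [-0.0145, -0.078, -0.144, 0, 0, 0],
    [-0.0145, -0.078, -0.144, 0, 0, 0],
  ],
)

```text
clock: 32.6
tool_pos: [0.5253, 0.0963, 0.2556]
eef_rot: [-0.604, 0.737, -0.233, 0.192]
contact_force: [-0.4, -0.2, -0.4]
opening: 0.004
```

```bash
python3 grab.py 9; python3 leg.py 9; python3 look.py 10;  python3 -c "
import cv2
i=cv2.imread('pics/top10.png');cv2.imwrite('pics/top10c.png',cv2.resize(i[120:230,250:380],None,fx=5.5,fy=5.4))"
```

```text
32.6 [ 16.3969  27.0559 174.7835] 0.04093477432882751
leg angle -90.27879971350947 x at axis -0.8825328395203704
[[-0.1, -115.7], [-1.1, -115.7], [-4.2, -115.7], [-5.2, -115.7], [0.9, -114.8], [-0.1, -114.8], [-1.1, -114.8], [-2.2, -114.8], [-3.2, -114.8], [-4.2, -114.8], [-5.2, -114.8], [12.0, -102.8], [13.0, -101.9], [14.0, -101.0], [13.0, -101.0], [15.1, -100.0], [14.0, -100.0], [13.0, -100.0], [16.1, -99.1], [15.1, -99.1], [14.0, -99.1], [13.0, -99.1], [16.1, -98.1], [15.1, -98.1], [14.0, -98.1], [15.1, -97.2], [14.0, -97.2], [14.0, -96.3], [13.0, -96.3], [14.0, -95.3], [13.0, -95.3], [12.0, -95.3]]
top elbow_outlet 0.95 [  0.621  -99.175   66.7077] -89.64121603945839
top arrow 0.56 [  -0.3515 -116.5884   -2.5616] -90.17276278325622
top elbow_top 0.95 [-1.2089  1.8559 83.2487] 123.07944072962935
top ring_ear 0.47 [-56.6492  -0.3777  42.5961] -179.61803974474756
scene elbow_outlet 0.67 [ -2.5102 -96.2758  64.5055] -91.4935417669426
scene arrow 0.67 [  -1.03   -112.729    -0.7437] -90.52348248169082
scene elbow_top 0.89 [-2.6273  0.9725 81.8004] 159.68781556553606
scene ring_ear 0.87 [-54.0088  -2.0968  41.8459] -177.77666580370615
wrist elbow_outlet 0.94 [ -2.2476 -99.0623  66.0307] -91.29972435624441
wrist arrow 0.95 [  -2.1488 -114.3606    0.2839] -91.07646126009584
wrist elbow_top 0.88 [ 0.8124 -0.201  84.5192] -13.89612194506091
wrist ring_ear 0.98 [-59.901   -0.3855  43.286 ] -179.6312748543227
```

View pics/w9c.png

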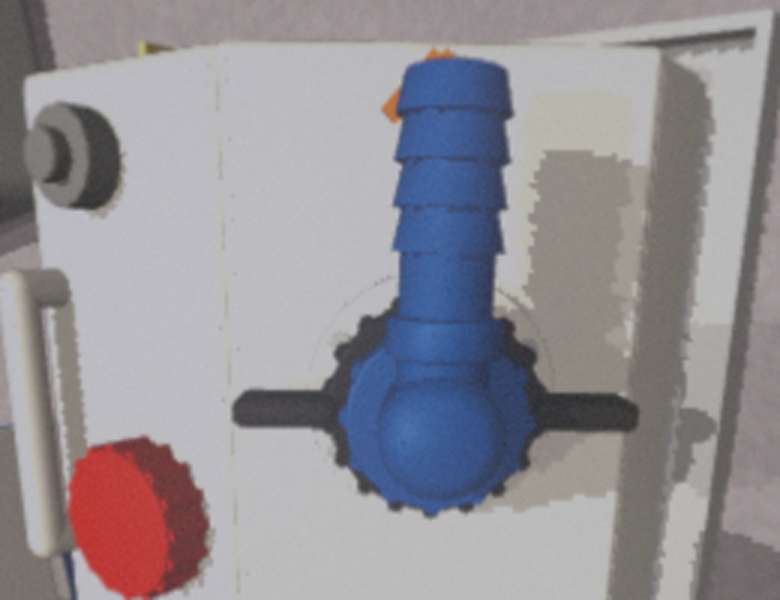

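View pics/top10c.png

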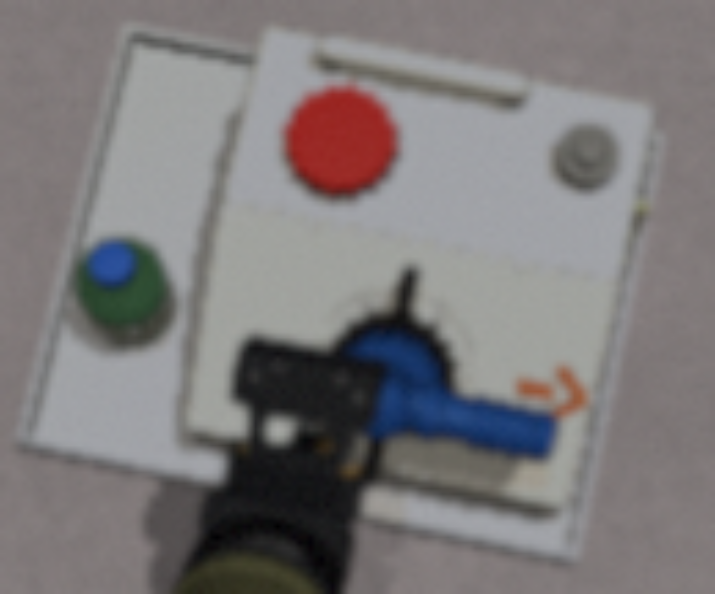

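Run:
```python
from unp import *
q=hplane('v9.npz',np.array([(236,400),(634,408)])/3.+[190,30],.042)*1000;d=q[1]-q[0];print(q,np.degrees(np.arctan2(d[1],d[0])))
s=r.get_state();print(s['clock'],s['contact_force'])
r.finish_job();print(r.get_state()['clock'])
```

```text
[[ 64.7253  -4.2286  42.    ]
 [-66.4976  -1.6459  42.    ]] 178.87246146899673
33.4 [-0.0955 -0.5155  0.1889]
the job is handed in; nothing more can be done
the job is handed in; nothing more can be done
```

The elbow is screwed down onto the arrow, the ring is snug up against its foot, and the job is handed in at 33.4 s on the clock with the arm clear.

**Elbow:** I pushed it clockwise with the shut fingers in small steps, with no backing off. The last wrist picture puts it at about −90.3° in my frame, against about −90.5° to −91° for the arrow. The trained networks put it within about 1° of the arrow, some on each side.

**Ring:** I pushed one ear anticlockwise until the force rose from about 2 N to 6 N with almost no further movement. In the last picture its ears lie at 178.9°, against about 179.3° expected when snug. That is square to the outlet within about 1°. The elbow was still on the arrow afterwards.

**Surroundings:** In the last wrist and top views, the red cap and the bottle stand where they were. I did not measure the other things again at the end, but nothing I did went near them. Every contact force I read while pushing was under about 8 N.

**Disagreements:** The networks' arrow and outlet readings scattered by about ±1.5° between cameras, so I relied more on my own pixel measurements.

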